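# Make up a frame-corner kit

### The job

Make up the kit for the next frame corner. First slide the empty black kit board along the bench, without lifting it, until it lies squarely within the blue mat; then pick all the aluminium joining plates off the bench and lay them flat on the board, side by side with none on top of another. Lift the yellow parts bin up and off its stand without tipping it and stand it upright directly on the board too, and leave the other things on the bench alone; plates and bin may be loaded in any order.

Things in the scene. Friction and masses are not known exactly. Their poses are not given: they have to be found in the camera images.
- mat: blue mat with a thin white border, 310 x 310 mm (x, y), inlaid flush with the bench so there is no step; only a marking. Origin: its centre, on the bench top. Position and yaw vary a little; fixed
- board: black kit board, a flat slab 260 x 260 x 8 mm (x, y, z), about 0.75 kg, loose, left of (partly over) the mat. Origin: centre of its underside; top at z 8 mm. A red grip bar is fixed upright on it at x = -115 mm, y = 0: 14 mm thick in x, 70 mm long in y, from the board's top up to z = 50 mm. Sliding it takes under 12 N.
- plate1: aluminium joining plate, 70 x 36 x 6 mm (x, y, z), flat, six dark hole marks on top, 60 g; origin: centre of its underside; its x axis runs along the 70 mm length. 4 to 6 of the six are present, apart on the bench
- plate2: aluminium joining plate, 70 x 36 x 6 mm (x, y, z), flat, six dark hole marks on top, 60 g; origin: centre of its underside; its x axis runs along the 70 mm length. 4 to 6 of the six are present, apart on the bench
- plate3: aluminium joining plate, 70 x 36 x 6 mm (x, y, z), flat, six dark hole marks on top, 60 g; origin: centre of its underside; its x axis runs along the 70 mm length. 4 to 6 of the six are present, apart on the bench
- plate4: aluminium joining plate, 70 x 36 x 6 mm (x, y, z), flat, six dark hole marks on top, 60 g; origin: centre of its underside; its x axis runs along the 70 mm length. 4 to 6 of the six are present, apart on the bench
- plate5: aluminium joining plate, 70 x 36 x 6 mm (x, y, z), flat, six dark hole marks on top, 60 g; origin: centre of its underside; its x axis runs along the 70 mm length. 4 to 6 of the six are present, apart on the bench
- plate6: aluminium joining plate, 70 x 36 x 6 mm (x, y, z), flat, six dark hole marks on top, 60 g; origin: centre of its underside; its x axis runs along the 70 mm length. 4 to 6 of the six are present, apart on the bench
- stand: grey upright panel on a dark foot, fixed to the bench at the right: panel 9 mm thick in x, 110 mm wide in y, top edge at z = 105 mm; foot 120 x 120 x 8 mm. Origin: centre of the foot's underside, in the panel's plane. The bin hangs on the panel's -x face
- bin: yellow open parts bin, 100 x 56 x 46 mm (x, y, z), 3 mm walls, 0.15 kg, screws fixed in it. Origin: centre of underside, hung about 59 mm above the bench. A lip at its +x end (top z = 50 mm) goes 15 mm out from the wall and hooks 22 mm down behind the stand's panel: lift at least 25 mm straight up, then move away along its -x. Can be gripped across the 56 mm width from above
- spool: bystander: aluminium spool, 60 mm diameter, 40 mm high, beyond the mat; origin: centre of its underside
- meter: bystander: orange multimeter, 140 x 75 x 34 mm, lying beyond the mat; origin: centre of its underside
- carton: bystander: cardboard carton, 60 x 80 x 45 mm, to the right near the robot; origin: centre of its underside
Mind the look-alikes: they are no part of the job. What is shaped like the plate1 but green or red is not meant. Of the things shaped like the bin, the yellow one is meant.

How it is judged (in metres and radians):
On the way:
1. the board lies squarely within the mat, while all plates still lie on the bench and the bin still hangs (x of board in the frame of mat between -0.025 and 0.025 m and y of board in the frame of mat between -0.025 and 0.025 m and angle between the x axis of board and the x axis of mat, either way round below 0.15 rad and height (world z) of board below 0.003 m and linear speed of board below 0.02 m/s and height (world z) of each of plate1, plate2, plate3, plate4, plate5, plate6 below 0.006 m and height (world z) of bin above 0.03 m), for 0.2 s.
At the end, for the whole second after the job is handed in: Board on the mat within 25 mm of its centre along each side, turned under 0.15 rad; every plate flat on the board itself and the bin upright directly on the board (tilts under 0.06 rad, nothing on top of a plate), their centres over the board; all at rest (x of board in the frame of mat between -0.025 and 0.025 m and y of board in the frame of mat between -0.025 and 0.025 m and angle between the x axis of board and the x axis of mat, either way round below 0.15 rad and height (world z) of board below 0.003 m and linear speed of each of board, plate1, plate2, plate3, plate4, plate5, plate6, bin below 0.02 m/s and x of plate1 in the frame of board between -0.13 and 0.13 m and y of plate1 in the frame of board between -0.13 and 0.13 m and z of plate1 in the frame of board between 0.005 and 0.0105 m and angle between each of plate1, plate2, plate3, plate4, plate5, plate6, bin's own z axis and vertical below 0.06 rad and x of plate2 in the frame of board between -0.13 and 0.13 m and y of plate2 in the frame of board between -0.13 and 0.13 m and z of plate2 in the frame of board between 0.005 and 0.0105 m and x of plate3 in the frame of board between -0.13 and 0.13 m and y of plate3 in the frame of board between -0.13 and 0.13 m and z of plate3 in the frame of board between 0.005 and 0.0105 m and x of plate4 in the frame of board between -0.13 and 0.13 m and y of plate4 in the frame of board between -0.13 and 0.13 m and z of plate4 in the frame of board between 0.005 and 0.0105 m and x of plate5 in the frame of board between -0.13 and 0.13 m and y of plate5 in the frame of board between -0.13 and 0.13 m and z of plate5 in the frame of board between 0.005 and 0.0105 m and x of plate6 in the frame of board between -0.13 and 0.13 m and y of plate6 in the frame of board between -0.13 and 0.13 m and z of plate6 in the frame of board between 0.005 and 0.0105 m and x of bin in the frame of board between -0.13 and 0.13 m and y of bin in the frame of board between -0.13 and 0.13 m and z of bin in the frame of board between 0.005 and 0.011 m); the robot touches nothing.
It fails at once if the board is lifted or tipped instead of slid (height (world z) of board above 0.015 m or angle between board's own z axis and vertical above 0.12 rad).
It fails at once if the bin is tipped (angle between bin's own z axis and vertical above 0.6 rad).
It fails at once if a bystander (spool, meter, carton) is disturbed by more than 30 mm (distance of any of spool, meter, carton from where it was at the start of the episode above 0.03 m).
Of plate1, plate2, plate3, plate4, plate5, plate6 only 4 to 6 are there at a start; the rules pass over those that are not, and their reading is None.
At some moment in a run one of plate1, plate2, plate3, plate4, plate5, plate6 may be knocked a few centimetres aside while the robot is not near it.
It also fails if it takes over 210 s, if anything falls off the work surface, if the arm or the gripper's body presses on something with over 40 N, if the wrist force passes 120 N, or if a joint passes its speed limit or range.

### The arm

A 7-joint arm with a two-finger parallel gripper is mounted at the origin on the work surface. World frame = base frame: x ahead of the robot, y to its left, z up, the work surface at z = 0. Lengths are in m, angles in degrees, forces in N, time in s.
With the tool pointing down it reaches from about 0.425 to 1.025 m from the base axis. Payload 3.6 kg.
Tool frame: the origin (TCP) lies midway between the tips of the shut fingers; the grasp point (between the pads) lies 19 mm behind it; z points along the fingers, y is the line along which they close (so a half turn about z gives the same grasp; the last joint's range is limited). The gripper opens to 85 mm and grips with 20 to 120 N. Pads are 22 mm wide; open, the fingers measure 114 mm over their backs; the gripper's body (76 mm by 85 mm) begins 54 mm behind the grasp point. The pads swing forward as they close: fully open they stand 13 mm farther back than shut.
Start: joints at [-68.669, 33.873, 2.773, 92.16, -1.908, 54.013, -1.931], TCP at [0.326, 0.648, 0.202] pointing down, gripper open.
Joint ranges: [-153.93, 153.93], [-27.13, 128.08], [-72.61, 78.16], [10.71, 143.7], [-87.88, 267.88], [4.46, 118.87], [-176.78, 176.78]. Speed limits (degrees/s): [147.25, 147.25, 180, 180, 180, 180, 180].

### API

Orientations are given as [roll, pitch, yaw] about the fixed x, y, z axes, in that order (R = Rz(yaw) Ry(pitch) Rx(roll)).
In Python, from station import read_state, get_image, sign_off gives the robot as it stands.
- The arm moves only by the tool move_arm, never from a script. Its argument "rows" is text: rows parted by semicolons, each of 4 numbers parted by spaces: the shift along the tool's x, y, z as a fraction of full scale, then the turn about the tool's z as a fraction of full scale. In form: dx dy dz yaw; .... A call has 1 to 5 rows; each row shifts and turns the commanded pose from where the row before left it, along the tool's axes as they then stand; what a row does not reach is not made up. Full scale, the value 1, is 3 cm for a shift and 0.1 rad for a turn. A row lasts 1/12 s, in which the tool goes at most 41.7 mm and 7.16 degrees, less where a joint would pass 70% of its speed; a pose out of reach is approached as far as the arm can. A call with a number of a shift or a turn outside -1 to 1 is refused whole. A call with a gripper value outside its range is refused whole. "grip" is the closure, from -1 (fully open) to 1 (shut), set as the call begins (left out, the last holds). The fingers move at their own pace and stop on an object; "force" is the grip in N (left out, the last holds). Time passes only in rows, so rows that do not move let the fingers close. It gives the time, the measured TCP pose, the force, the opening and the grip force at its end, in the units of the state.
- read_state(): the state, without advancing time (a new reading comes with each control period).
- get_image(name): name is "scene" or "top"; returns a dict with "frame" (400x640x3 uint8, blue, green, red), "intrinsics" (3x3 intrinsics, pixels), "position" and "attitude" of the camera in the world. Camera axes: x right, y down, z forward; pixel columns grow to the right and rows downward; lengths in m; the calibration is good to about 2 mm. A picture is of the moment at which its call begins. There is no depth.
- sign_off(): hands the job in; it is judged then, once.
The state is a dict: "time": time; "qpos": joint angles; "qvel": joint speeds; "joint_efforts": joint torques, N m; "ee_pos": TCP position; "orientation": TCP orientation; "force": force on the tool from outside, world axes, zero at the start; "ft_torque": the same for the moment, N m; "gripper_width": finger opening in m; "grasp_force": force on a finger pad.
Only numpy, scipy, OpenCV 4.12 (cv2) and the standard library are available. Lean on these libraries where they do the work, as an engineer would, in place of code of your own. Each camera call takes 0.05 s, during which the arm holds its last target. There are 200 camera calls.

## Working session

There is one attempt and no reset: what is moved stays moved. The work goes in short steps, Python scripts to look and compute and a tool call to move; the robot and the scene stay as the last step left them, time stands still between calls to the robot, and variables do not carry over. Pictures are saved under pics/ and viewed, at most 14 in all, crops included, and the job is handed in when it is done.

Besides the shell and the picture viewer there is one more tool, called after "Call:" in YAML: its name, and indented under it one key for each argument. move_arm: Moves the arm, as the interface text tells. Its arguments: {"type":"object","properties":{"rows":{"type":"string"},"grip":{"type":"number"},"force":{"type":"number"}},"required":["rows"]}

```bash
ls; mkdir -p pics; cat > h.py <<'E'
import numpy as np,cv2
from station import read_state,get_image,sign_off
from scipy.spatial.transform import Rotation as R
def cam(d):
    a=np.array(d["attitude"],float)
    if a.shape==(3,3): M=a
    elif a.size==4: M=R.from_quat(a).as_matrix()
    else: M=R.from_euler('xyz',a,degrees=True).as_matrix()
    return np.array(d["intrinsics"]),np.array(d["position"]),M
def ray(d,px,z):
    K,p,M=cam(d); v=M@np.linalg.inv(K)@np.array([px[0],px[1],1.]); return p+v*(z-p[2])/v[2]
def proj(d,P):
    K,p,M=cam(d); q=K@(M.T@(np.array(P)-p)); return q[:2]/q[2]
E
python3 - <<'E'
from h import *
for n in("scene","top"):
    d=get_image(n); cv2.imwrite(f"pics/{n}0.png",d["frame"]); np.save(f"{n}0.npy",d,allow_pickle=True)
    print(n,d["intrinsics"],d["position"],d["attitude"])
print(read_state())
E
```

```text
pics
scene [[422.16320656   0.         313.66744538]
 [  0.         422.16320656 197.84050422]
 [  0.           0.           1.        ]] [ 1.36756009 -0.31993377  0.7873656 ] [-130.37159076    1.07420024   74.40040371]
top [[514.50942874   0.         316.46810253]
 [  0.         514.50942874 198.61471007]
 [  0.           0.           1.        ]] [ 0.34778232 -0.10320872  1.4938211 ] [-1.72078010e+02  8.64267997e-02 -9.00539804e+01]
{'time': 0.1, 'qpos': array([-68.66941093,  33.92004508,   2.76838597,  92.22843943,
        -1.90651286,  54.01204303,  -1.92997425]), 'qvel': array([-0.01623712,  0.0266874 , -0.04886167, -0.10254798,  0.13261344,
       -0.01243414,  0.01345639]), 'joint_efforts': array([ 4.52223059e-03, -5.49995112e+01,  1.55314744e+00, -1.98824841e+01,
        9.70720430e-03,  3.84214960e-03, -6.21173939e-06]), 'ee_pos': array([0.32526756, 0.64704859, 0.20076505]), 'orientation': array([-1.79885839e+02,  7.99473646e-03,  1.53317984e+02]), 'force': array([ 0.36359277,  0.68261468, -0.59078051]), 'ft_torque': array([0.01855183, 0.00739028, 0.00192081]), 'grasp_force': 0.0, 'gripper_width': 0.08550656251309867}
```

View pics/top0.png

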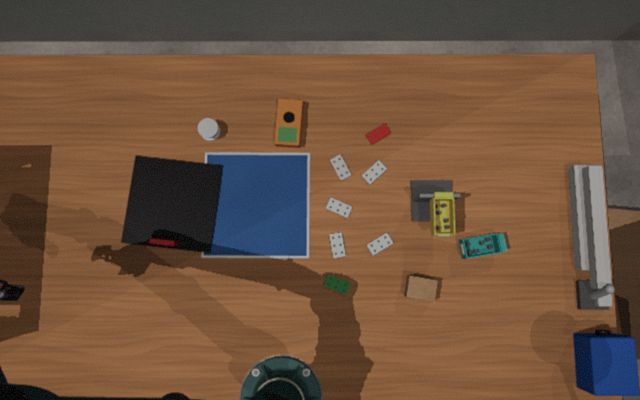

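View pics/scene0.png

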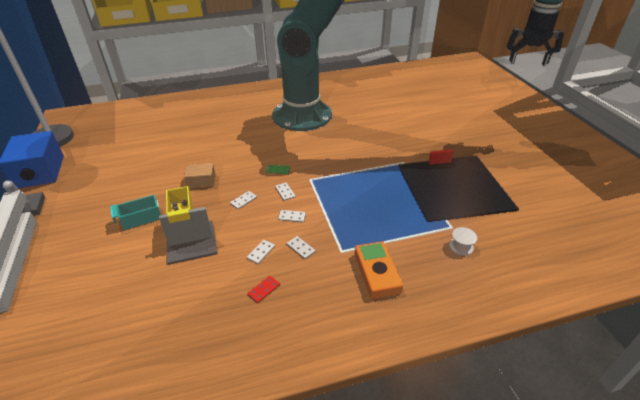

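```bash
cat >> h.py <<'E'
def plates(d,z=0.006,roi=(100,50,420,300)):
    f=d["frame"]; hsv=cv2.cvtColor(f,cv2.COLOR_BGR2HSV)
    m=((hsv[...,1]<60)&(hsv[...,2]>130)).astype(np.uint8)*255
    m=cv2.morphologyEx(m,cv2.MORPH_CLOSE,np.ones((3,3)))
    out=[]
    for c in cv2.findContours(m,cv2.RETR_EXTERNAL,cv2.CHAIN_APPROX_NONE)[0]:
        if cv2.contourArea(c)<60: continue
        x,y=c[:,0].mean(0)
        if not(roi[0]<x<roi[2] and roi[1]<y<roi[3]): continue
        W=np.array([ray(d,p,z)[:2] for p in c[:,0]])*1000
        (cx,cy),(w,h),a=cv2.minAreaRect(W.astype(np.float32))
        if w<h: w,h,a=h,w,a+90
        if w>110: continue
        out.append((np.round([x,y]),round(cx),round(cy),round(w),round(h),round((a+90)%180-90)))
    return out
def blob(d,lo,hi,z,roi=(100,50,420,300),amin=40):
    hsv=cv2.cvtColor(d["frame"],cv2.COLOR_BGR2HSV); m=cv2.inRange(hsv,lo,hi)
    k=np.zeros_like(m); k[roi[1]:roi[3],roi[0]:roi[2]]=1; m*=k
    c=max(cv2.findContours(m,cv2.RETR_EXTERNAL,cv2.CHAIN_APPROX_NONE)[0],key=cv2.contourArea)
    W=np.array([ray(d,p,z)[:2] for p in c[:,0]])*1000
    r=cv2.minAreaRect(W.astype(np.float32))
    return c[:,0].min(0),c[:,0].max(0),np.round(r[0]),np.round(r[1]),round(r[2],1),cv2.boxPoints(r).round()
E
python3 - <<'E'
from h import *
t=np.load("top0.npy",allow_pickle=True).item();s=np.load("scene0.npy",allow_pickle=True).item()
for p in plates(t):print(p)
print("scene")
for p in plates(s,roi=(200,170,480,280)):print(p)
print("mat px->w",[ray(t,p,0)[:2].round(3) for p in((205.5,153),(309.5,153),(309.5,257),(202.5,257.5))])
print("board",blob(t,(0,0,0),(180,255,35),.008,(110,145,230,255)))
print("bar",blob(t,(0,150,100),(8,255,255),.05,(130,220,200,260),5))
print("bin",blob(t,(25,120,90),(35,255,255),.105,(410,170,470,250)))
t=t["frame"][130:260,400:530];s=s["frame"][160:270,100:230]
cv2.imwrite("pics/c1.png",np.hstack([cv2.resize(t[:, :100],(400,520),interpolation=2),cv2.resize(s[:,:100],(400,520) ,interpolation=2)]))
E
```

```text
(array([379., 244.]), 424, -283, 70, 37, -59)
(array([337., 245.]), 420, -160, 71, 36, 10)
(array([339., 207.]), 530, -166, 71, 37, 65)
(array([374., 172.]), 634, -270, 72, 38, -48)
(array([340., 167.]), 650, -171, 71, 36, 26)
(array([207., 129.]), 765, 223, 67, 57, 0)
scene
(array([260., 251.]), 637, -269, 72, 37, -48)
(array([300., 247.]), 651, -170, 72, 36, 27)
(array([292., 215.]), 532, -164, 69, 39, 66)
(array([243., 199.]), 426, -282, 71, 40, -59)
(array([285., 191.]), 422, -159, 73, 36, 10)
mat px->w [array([0.693, 0.228]), array([ 0.692, -0.081]), array([ 0.386, -0.081]), array([0.384, 0.228])]
board (array([122, 156], dtype=int32), array([221, 252], dtype=int32), array([541., 319.]), array([258., 257.]), 83.5, array([[398., 205.],
       [654., 176.],
       [683., 432.],
       [428., 461.]], dtype=float32))
bar (array([150, 240], dtype=int32), array([172, 244], dtype=int32), array([426., 334.]), array([63.,  9.]), 84.3, array([[419., 304.],
       [428., 303.],
       [434., 365.],
       [425., 366.]], dtype=float32))
bin (array([433, 192], dtype=int32), array([455, 234], dtype=int32), array([ 501., -447.]), array([ 60., 116.]), 88.2, array([[ 442., -475.],
       [ 559., -479.],
       [ 561., -419.],
       [ 444., -416.]], dtype=float32))
```

View pics/c1.png

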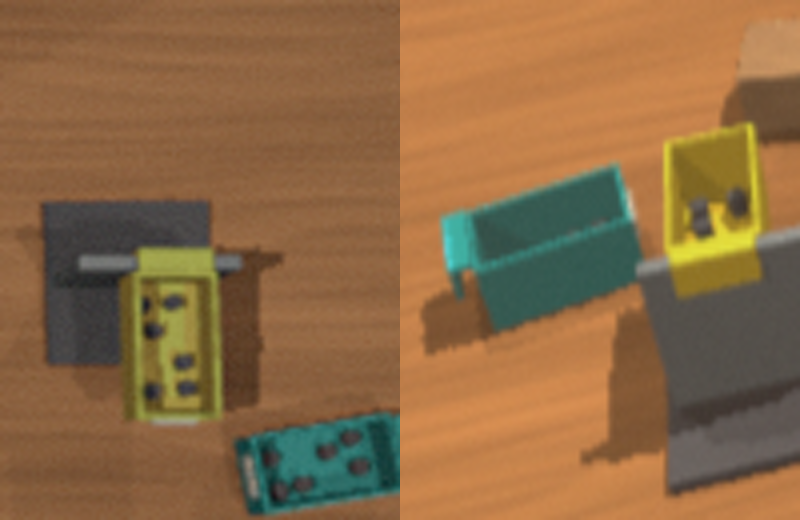

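```bash
cat > go.py <<'E'
# usage: go.py x y z yaw [x y z yaw ...] (mm, deg): rows for each leg, from the measured pose
import sys
from h import *
s=read_state(); p=s["ee_pos"]*1000; yaw=s["orientation"][2]
print("t",round(s["time"],1),"at",p.round(1),s["orientation"].round(1),"q1,7",s["qpos"][[0,6]].round(),"w",round(s["gripper_width"]*1000,1))
v=np.array(sys.argv[1:],float).reshape(-1,4)
for T in v:
    D=T[:3]-p; a=np.radians((T[3]-yaw+180)%360-180)
    if abs(a)>np.pi/2: a-=np.sign(a)*np.pi   # half turn is the same grasp
    n=max(1,int(np.ceil(max(abs(a)/.1,np.linalg.norm(D)/30)-.02)))
    out=[];c=p.copy();y=np.radians(yaw);ta=np.round(-a/n/.1,2);y0=y
    for i in range(n):
        w=p+D*(i+1)/n-c; X=np.array([np.cos(y),np.sin(y),0]);Y=np.array([np.sin(y),-np.cos(y),0])
        r=np.round(np.array([w@X,w@Y,-w[2]])/30,2); c=c+30*(r[0]*X+r[1]*Y-r[2]*np.array([0,0,1])); y=y-ta*.1
        out.append("%g %g %g %g"%(*r,ta))
    print("LEG",T,"n",n)
    for i in range(0,n,5): print("   ","; ".join(out[i:i+5]))
    p=c;yaw=np.degrees(y)
E
python3 go.py 426.5 333 120 83.5 426.5 333 20 83.5
```

```text
t 0.1 at [325.3 647.  200.8] [-179.9    0.   153.3] q1,7 [-69.  -2.] w 85.5
LEG [426.5 333.  120.   83.5] n 13
    -0.59 -0.6 0.21 0.94; -0.65 -0.55 0.2 0.94; -0.7 -0.48 0.21 0.94; -0.73 -0.41 0.21 0.94; -0.78 -0.35 0.21 0.94
    -0.8 -0.26 0.2 0.94; -0.82 -0.2 0.21 0.94; -0.84 -0.11 0.21 0.94; -0.85 -0.03 0.2 0.94; -0.84 0.04 0.21 0.94
    -0.84 0.12 0.21 0.94; -0.82 0.21 0.21 0.94; -0.8 0.27 0.2 0.94
LEG [426.5 333.   20.   83.5] n 4
    -0 0 0.83 -0.01; -0 0 0.84 -0.01; -0 0 0.83 -0.01; -0 0 0.84 -0.01
```

Call:
move_arm:
  rows: "-0.59 -0.6 0.21 0.94; -0.65 -0.55 0.2 0.94; -0.7 -0.48 0.21 0.94; -0.73 -0.41 0.21 0.94; -0.78 -0.35 0.21 0.94"
  grip: -1

```text
time: 0.52
ee_pos: [0.3644, 0.5254, 0.1699]
orientation: [-180.0, 0.0, 126.1]
force: [-0.5, -0.1, -0.6]
gripper_width: 0.0853
grasp_force: 0.0
```

Call:
move_arm:
  rows: "-0.8 -0.26 0.2 0.94; -0.82 -0.2 0.21 0.94; -0.84 -0.11 0.21 0.94; -0.85 -0.03 0.2 0.94; -0.84 0.04 0.21 0.94"

```text
time: 0.93
ee_pos: [0.4035, 0.4049, 0.1393]
orientation: [-180.0, 0.0, 99.2]
force: [-0.4, -0.6, -0.5]
gripper_width: 0.0853
grasp_force: 0.0
```

Call:
move_arm:
  rows: "-0.84 0.12 0.21 0.94; -0.82 0.21 0.21 0.94; -0.8 0.27 0.2 0.94; 0 0 0 0; 0 0 0 0"

```text
time: 1.35
ee_pos: [0.4268, 0.3315, 0.1206]
orientation: [-180.0, 0.1, 83.1]
force: [0.1, 0.5, -0.5]
gripper_width: 0.0858
grasp_force: 0.0
```

```bash
python3 go.py 426.5 333 120 83.5 426.5 333 20 83.5
```

```text
t 1.4 at [426.8 331.5 120.6] [-1.80e+02  1.00e-01  8.31e+01] q1,7 [-57. -32.] w 85.8
LEG [426.5 333.  120.   83.5] n 1
    0.05 -0.02 0.02 -0.06
LEG [426.5 333.   20.   83.5] n 4
    -0 0 0.83 -0; -0 0 0.84 -0; -0 0 0.83 -0; -0 0 0.83 -0
```

Call:
move_arm:
  rows: "0.05 -0.02 0.83 -0.06; 0 0 0.83 0; 0 0 0.83 0; 0 0 0.78 0; 0 0 0 0"

```text
time: 1.77
ee_pos: [0.4235, 0.3354, 0.0195]
orientation: [-179.7, 0.2, 83.8]
force: [-0.4, 0.6, 0.6]
gripper_width: 0.0857
grasp_force: 0.0
```

Call:
move_arm:
  rows: "0 0 0 0; 0 0 0 0; 0 0 0 0; 0 0 0 0; 0 0 0 0"
  grip: 1
  force: 60

```text
time: 2.18
ee_pos: [0.4269, 0.336, 0.0242]
orientation: [179.9, -0.1, 83.7]
force: [0.3, 0.0, 0.5]
gripper_width: 0.0254
grasp_force: 0.0
```

Call:
move_arm:
  rows: "0 0 0 0; 0 0 0 0; 0 0 0 0; 0 0 0 0; 0 0 0 0"

```text
time: 2.6
ee_pos: [0.4263, 0.3353, 0.023]
orientation: [180.0, 0.0, 83.6]
force: [1.0, -0.0, 0.3]
gripper_width: 0.0001
grasp_force: 0.0
```

```bash
python3 - <<'E'
from h import *
t=get_image("top"); print(blob(t,(0,0,0),(180,255,35),.008,(110,145,230,255))); print(read_state()["force"],read_state()["ee_pos"])
print("mat yaw: fit edges")
hsv=cv2.cvtColor(t["frame"],cv2.COLOR_BGR2HSV)
m=cv2.inRange(hsv,(100,120,60),(125,255,255)); m[:150]=0;m[260:]=0;m[:,:200]=0;m[:,320:]=0
c=max(cv2.findContours(m,0,1)[0],key=cv2.contourArea);W=np.array([ray(t,p,0)[:2] for p in c[:,0]])*1000
r=cv2.minAreaRect(W.astype(np.float32));print(r, W.max(0),W.min(0))
E
python3 go.py 426.5 333 22 83.5
```

```text
(array([110, 157], dtype=int32), array([221, 254], dtype=int32), array([525., 341.]), array([299., 292.]), 83.7, array([[363., 209.],
       [654., 177.],
       [687., 474.],
       [396., 506.]], dtype=float32))
[ 0.60632492 -0.34777136  0.03696854] [0.42628932 0.33524683 0.02296855]
mat yaw: fit edges
((538.9176025390625, 76.31181335449219), (292.0264892578125, 292.2967834472656), 89.32166290283203) [686.6904361  224.01139309] [394.18680372 -70.38910059]
t 2.6 at [426.3 335.2  23. ] [-180.     0.    83.6] q1,7 [-53. -28.] w -0.4
LEG [426.5 333.   22.   83.5] n 1
    -0.07 0.02 0.03 0.02
```

```bash
python3 - <<'E'
from h import *
s=get_image("scene");t=get_image("top")
a=cv2.resize(t["frame"][140:270,90:220],(400,400),interpolation=2);b=cv2.resize(s["frame"][90:220,380:510],(400,400),interpolation=2)
cv2.imwrite("pics/c2.png",np.hstack([a,b]))
for n in(t,s):print(proj(n,[.4263,.3352,.042]),proj(n,[.4263,.3352,.023]))
E
```

```text
[161.59102816 242.21697347] [163.58620506 242.57577439]
[440.60099511 152.81216001] [439.52786827 157.87845819]
```

View pics/c2.png

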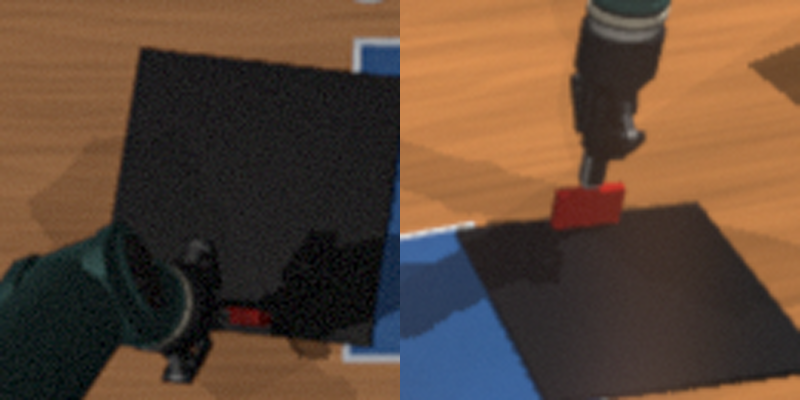

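```bash
python3 - <<'E'
from h import *
s0=np.load("scene0.npy",allow_pickle=True).item();t0=np.load("top0.npy",allow_pickle=True).item()
s=get_image("scene");t=get_image("top")
for z in(.023,.042,.05,.096,.15):print(z,proj(s,[.4263,.3352,z]).round(1),proj(t,[.4263,.3352,z]).round(1))
def up(f,x,y,w,h):return cv2.resize(f["frame"][y:y+h,x:x+w],(400,300),interpolation=0)
cv2.imwrite("pics/c3.png",np.vstack([np.hstack([up(t0,140,222,52,39),up(t,140,222,52,39)]),np.hstack([up(s0,420,132,52,39),up(s,420,132,52,39)])]))
for f in(s0,s,t0,t):
    m=cv2.inRange(cv2.cvtColor(f["frame"],cv2.COLOR_BGR2HSV),(0,150,60),(7,255,255)); 
    k=np.argwhere(m[130:260,140:460]); k=k[(k[:,1]<50)|(k[:,1]>285)]; 
    print(k.min(0)+[130,140],k.max(0)+[130,140],len(k))
E
```

```text
0.023 [439.5 157.9] [163.6 242.6]
0.042 [440.6 152.8] [161.6 242.2]
0.05 [441.1 150.7] [160.7 242.1]
0.096 [443.8 137.9] [155.6 241.1]
0.15 [447.1 122.1] [149.2 240. ]
[149 429] [164 452] 306
[149 429] [164 452] 286
[238 149] [245 174] 112
[240 164] [245 174] 38
```

View pics/c3.png

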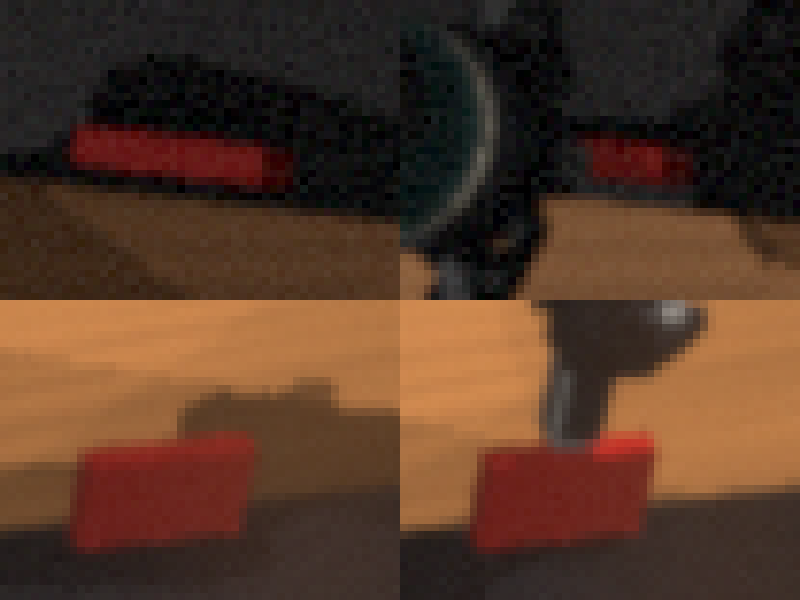

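```bash
python3 - <<'E'
from h import *
s0=np.load("scene0.npy",allow_pickle=True).item()
f=cv2.resize(s0["frame"][0:75,490:590],(800,600),interpolation=2)
y=np.array([.449,.894,0])
for sg in(1,-1):
  for z in(.2,.213,.232):
    for o in (.0425,.057):
      q=proj(s0,np.array([.3253,.647,z])+sg*o*y); print(sg,z,o,q.round(1)); cv2.circle(f,tuple(int(v) for v in (q-[490,0])*8),3,(0,255,0),-1)
cv2.imwrite("pics/c4.png",f)
E
```

```text
1 0.2 0.0425 [537.2  78.4]
1 0.2 0.057 [542.2  78.7]
1 0.213 0.0425 [538.6  74.5]
1 0.213 0.057 [543.5  74.8]
1 0.232 0.0425 [540.6  68.7]
1 0.232 0.057 [545.6  68.9]
-1 0.2 0.0425 [508.8  76.7]
-1 0.2 0.057 [504.   76.4]
-1 0.213 0.0425 [509.9  72.8]
-1 0.213 0.057 [505.1  72.5]
-1 0.232 0.0425 [511.6  67. ]
-1 0.232 0.057 [506.7  66.7]
```

View pics/c4.png

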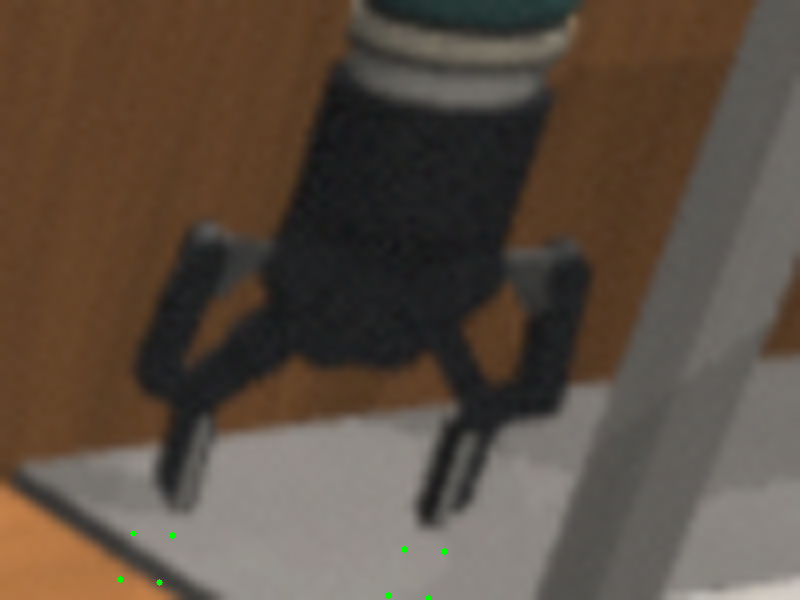

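Call:
move_arm:
  rows: "0 0 0.03 0; 0 0 0.03 0; 0 0 0 0"

```text
time: 3.1
ee_pos: [0.4262, 0.3352, 0.021]
orientation: [-180.0, 0.0, 83.6]
force: [-0.1, 0.6, 0.1]
gripper_width: -0.0
grasp_force: 0.0
```

Call:
move_arm:
  rows: "0 0 0.03 0; 0 0 0.03 0; 0 0 0 0"

```text
time: 3.35
ee_pos: [0.4263, 0.3353, 0.0206]
orientation: [-180.0, -0.0, 83.6]
force: [-1.8, -0.7, 11.2]
gripper_width: -0.0
grasp_force: 5.8
```

Call:
move_arm:
  rows: "0 0 0.03 0; 0 0 0.03 0; 0 0 0 0"

```text
time: 3.6
ee_pos: [0.4263, 0.3354, 0.0205]
orientation: [-179.9, -0.1, 83.6]
force: [-3.9, -3.4, 26.5]
gripper_width: 0.0002
grasp_force: 13.6
```

```bash
sed -i 's/^s=read_state.*/s=read_state(); p=s["ee_pos"]*1000+np.array([0,0,29.4]); yaw=s["orientation"][2] # touched: tips stand 29.4 mm above reported TCP/' go.py; python3 go.py 426.5 334 80 83.5 426.5 334 22 83.5
```

```text
t 3.6 at [426.3 335.4  49.9] [-1.799e+02 -1.000e-01  8.360e+01] q1,7 [-52. -27.] w 0.2
LEG [426.5 334.   80.   83.5] n 1
    -0.05 0.01 -1 0.02
LEG [426.5 334.   22.   83.5] n 2
    0 0 0.96 -0; 0 0 0.97 -0
```

Call:
move_arm:
  rows: "0 0 -1 0; 0 0 -0.2 0; 0 0 0 0; 0 0 0 0; 0 0 0 0"

```text
time: 4.02
ee_pos: [0.4257, 0.335, 0.0529]
orientation: [-179.9, 0.1, 83.7]
force: [-0.7, 0.4, -0.2]
gripper_width: 0.0001
grasp_force: 0.0
```

Call:
move_arm:
  rows: "0 0 0 0; 0 0 0 0; 0 0 0 0; 0 0 0 0; 0 0 0 0"
  grip: -1

```text
time: 4.43
ee_pos: [0.4262, 0.3352, 0.0533]
orientation: [-180.0, 0.0, 83.6]
force: [-0.4, -0.8, -0.3]
gripper_width: 0.0606
grasp_force: 0.0
```

Call:
move_arm:
  rows: "0 0 0 0; 0 0 0.6 0; 0 0 0.6 0; 0 0 0.6 0; 0 0 0 0"

```text
time: 4.85
ee_pos: [0.4247, 0.3342, -0.0028]
orientation: [-179.8, 0.2, 83.6]
force: [-0.4, -0.4, -0.1]
gripper_width: 0.0854
grasp_force: 0.0
```

Call:
move_arm:
  rows: "0 0 0 0; 0 0 0 0; 0 0 0 0"

```text
time: 5.1
ee_pos: [0.427, 0.3357, 0.0005]
orientation: [179.9, -0.1, 83.6]
force: [-0.0, -0.3, -0.1]
gripper_width: 0.0854
grasp_force: 0.0
```

```bash
python3 go.py 426.5 334 24 83.5
```

```text
t 5.1 at [427.  335.7  29.9] [ 1.799e+02 -1.000e-01  8.360e+01] q1,7 [-51. -27.] w 85.4
LEG [426.5 334.   24.   83.5] n 1
    -0.06 -0.01 0.2 0.02
```

Call:
move_arm:
  rows: "-0.05 0 0.15 0; 0 0 0 0; 0 0 0 0"

```text
time: 5.35
ee_pos: [0.4261, 0.3337, -0.0047]
orientation: [180.0, -0.0, 83.6]
force: [-0.0, 0.5, -0.3]
gripper_width: 0.0857
grasp_force: 0.0
```

Call:
move_arm:
  rows: "0 0 0 0; 0 0 0 0; 0 0 0 0; 0 0 0 0; 0 0 0 0"
  grip: 1
  force: 60

```text
time: 5.77
ee_pos: [0.4262, 0.3338, -0.0049]
orientation: [180.0, -0.0, 83.6]
force: [0.2, 0.8, -0.1]
gripper_width: 0.0254
grasp_force: 0.0
```

Call:
move_arm:
  rows: "0 0 0 0; 0 0 0 0; 0 0 0 0; 0 0 0 0"

```text
time: 6.1
ee_pos: [0.4272, 0.334, -0.0045]
orientation: [179.9, -0.1, 83.6]
force: [2.2, -0.4, 2.5]
gripper_width: 0.0131
grasp_force: 59.5
```

```bash
python3 go.py 425 210 26 86.5 424 75 26 90
```

```text
t 6.1 at [427.2 334.   24.9] [ 1.799e+02 -1.000e-01  8.360e+01] q1,7 [-51. -26.] w 13.1
LEG [425.  210.   26.   86.5] n 5
    -0.82 0.08 -0.01 -0.1; -0.83 0.07 -0.01 -0.1; -0.82 0.06 -0 -0.1; -0.83 0.05 -0.01 -0.1; -0.82 0.05 -0.01 -0.1
LEG [424.  75.  26.  90.] n 5
    -0.9 0.05 0 -0.12; -0.9 0.04 0 -0.12; -0.9 0.02 0 -0.12; -0.9 0.02 0 -0.12; -0.9 0 0 -0.12
```

Call:
move_arm:
  rows: "-0.3 0.03 0 -0.04; -0.57 0.06 0 -0.075; -0.57 0.06 0 -0.075; -0.57 0.055 0 -0.075; -0.57 0.05 0 -0.075"

```text
time: 6.52
ee_pos: [0.426, 0.2579, -0.0046]
orientation: [180.0, -0.2, 86.0]
force: [0.4, 4.4, 3.0]
gripper_width: 0.0127
grasp_force: 59.6
```

Call:
move_arm:
  rows: "-0.57 0.045 0 -0.075; -0.57 0.04 0 -0.075; -0.57 0.035 0 -0.075; -0.57 0.03 0 -0.075; -0.57 0.025 0 -0.075"

```text
time: 6.93
ee_pos: [0.4261, 0.1721, -0.0046]
orientation: [180.0, -0.2, 88.2]
force: [0.8, 4.4, 3.2]
gripper_width: 0.013
grasp_force: 59.7
```

```bash
python3 go.py 428 75 24.5 90;python3 -c "
from h import *
print(read_state()['force'])"
```

```text
t 6.9 at [426.1 172.1  24.8] [180.   -0.2  88.2] q1,7 [-31. -12.] w 13.0
LEG [428.   75.   24.5  90. ] n 4
    -0.81 0.04 0 -0.08; -0.81 0.04 0.01 -0.08; -0.81 0.03 -0 -0.08; -0.8 0.02 0 -0.08
[0.83271238 4.36421106 3.17486464]
```

Call:
move_arm:
  rows: "-0.57 0.03 0 -0.075; -0.57 0.03 0 -0.06; -0.57 0.02 0 -0.06; -0.57 0.02 0 -0.06; -0.5 0.02 0 -0.06"

```text
time: 7.35
ee_pos: [0.4272, 0.0882, -0.0046]
orientation: [-180.0, -0.1, 90.0]
force: [-0.9, 5.2, 5.2]
gripper_width: 0.0134
grasp_force: 60.0
```

Call:
move_arm:
  rows: "-0.3 0.01 0 0; -0.2 0 0 0; 0 0 0 0; 0 0 0 0"

```text
time: 7.68
ee_pos: [0.4273, 0.0712, -0.0046]
orientation: [-180.0, 0.0, 89.7]
force: [0.8, -1.4, 6.6]
gripper_width: 0.0131
grasp_force: 60.2
```

Call:
move_arm:
  rows: "0 0 0 0; 0 0 0 0; 0 0 0 0; 0 0 0 0; 0 0 0 0"
  grip: -1

```text
time: 8.1
ee_pos: [0.4274, 0.0718, -0.005]
orientation: [-180.0, 0.0, 89.5]
force: [0.2, 0.4, 0.6]
gripper_width: 0.0723
grasp_force: 0.0
```

Call:
move_arm:
  rows: "0 0 0 0; 0 0 -0.5 0; 0 0 -1 0; 0 0 -1 0; 0 0 -1 0"

```text
time: 8.52
ee_pos: [0.4269, 0.0717, 0.1009]
orientation: [-179.9, 0.0, 89.5]
force: [0.4, 0.7, -1.2]
gripper_width: 0.0856
grasp_force: 0.0
```

```bash
python3 - <<'E'
from h import *
t=get_image("top");s=get_image("scene"); cv2.imwrite("pics/t1.png",t["frame"]); np.save("top1.npy",t,allow_pickle=True)
cv2.imwrite("pics/v1.png",np.hstack([cv2.resize(t["frame"][135:275,170:330],(400,350),interpolation=2),cv2.resize(s["frame"][130:270,260:420],(400,350),interpolation=2)]))
E
python3 go.py 420 -160 100 10
```

```text
t 8.6 at [430.3  72.4 132.9] [ 1.796e+02 -1.000e-01  8.950e+01] q1,7 [-23.  -5.] w 85.4
LEG [ 420. -160.  100.   10.] n 14
    -0.55 -0.02 0.08 0.99; -0.56 0.04 0.08 0.99; -0.54 0.08 0.08 0.99; -0.54 0.15 0.07 0.99; -0.52 0.19 0.08 0.99
    -0.49 0.25 0.08 0.99; -0.47 0.29 0.08 0.99; -0.44 0.34 0.08 0.99; -0.41 0.38 0.08 0.99; -0.36 0.42 0.07 0.99
    -0.32 0.45 0.08 0.99; -0.27 0.48 0.08 0.99; -0.23 0.51 0.08 0.99; -0.17 0.52 0.08 0.99
```

View pics/v1.png

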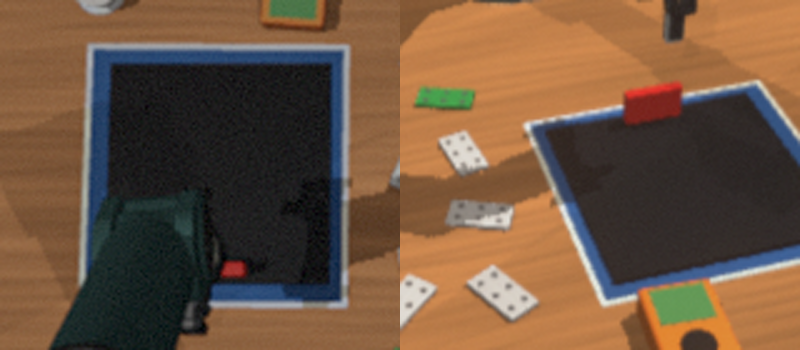

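```bash
cat > look.py <<'E'
from h import *
t=get_image("top")
for p in plates(t,roi=(170,145,420,265)): print(p[1:])
E
python3 look.py; python3 go.py 420 -160 70 10
```

```text
(414, -267, 36, 32, 33)
(419, -160, 70, 37, 10)
(548, -157, 50, 24, 90)
(634, -270, 72, 38, -47)
(650, -171, 71, 36, 26)
t 8.7 at [429.2  72.3 131.4] [ 1.797e+02 -1.000e-01  8.960e+01] q1,7 [-23.  -5.] w 85.4
LEG [ 420. -160.   70.   10.] n 14
    -0.55 -0.02 0.15 0.99; -0.56 0.04 0.14 0.99; -0.54 0.09 0.15 0.99; -0.54 0.15 0.14 0.99; -0.51 0.19 0.15 0.99
    -0.5 0.25 0.15 0.99; -0.47 0.3 0.14 0.99; -0.43 0.34 0.15 0.99; -0.41 0.38 0.14 0.99; -0.36 0.42 0.15 0.99
    -0.32 0.45 0.15 0.99; -0.27 0.48 0.14 0.99; -0.22 0.51 0.15 0.99; -0.17 0.52 0.15 0.99
```

Call:
move_arm:
  rows: "-0.55 -0.02 0.15 0.99; -0.56 0.04 0.14 0.99; -0.54 0.09 0.15 0.99; -0.54 0.15 0.14 0.99; -0.51 0.19 0.15 0.99"

```text
time: 9.08
ee_pos: [0.4233, -0.0117, 0.077]
orientation: [-179.9, 0.1, 60.9]
force: [0.1, 0.8, 0.3]
gripper_width: 0.0855
grasp_force: 0.0
```

Call:
move_arm:
  rows: "-0.5 0.25 0.15 0.99; -0.47 0.3 0.14 0.99; -0.43 0.34 0.15 0.99; -0.41 0.38 0.14 0.99; -0.36 0.42 0.15 0.99"

```text
time: 9.5
ee_pos: [0.4199, -0.0949, 0.055]
orientation: [-179.9, 0.1, 32.5]
force: [0.2, -0.6, -0.4]
gripper_width: 0.0854
grasp_force: 0.0
```

Call:
move_arm:
  rows: "-0.32 0.45 0.15 0.99; -0.27 0.48 0.14 0.99; -0.22 0.51 0.15 0.99; -0.17 0.52 0.15 0.99; 0 0 0 0"

```text
time: 9.92
ee_pos: [0.4175, -0.1637, 0.0372]
orientation: [179.9, 0.1, 9.7]
force: [0.3, -0.1, 0.6]
gripper_width: 0.0853
grasp_force: 0.0
```

```bash
python3 go.py 420 -160 25 10 420 -160 -1 10
```

```text
t 9.9 at [ 417.5 -163.7   66.6] [1.799e+02 1.000e-01 9.700e+00] q1,7 [  1. -27.] w 85.3
LEG [ 420. -160.   25.   10.] n 2
    0.05 -0.05 0.69 -0.03; 0.05 -0.06 0.7 -0.03
LEG [ 420. -160.   -1.   10.] n 1
    0 0 0.86 0.01
```

Call:
move_arm:
  rows: "0.05 -0.05 0.65 -0.03; 0.05 -0.06 0.65 0; 0 0 0.6 0; 0 0 0 0; 0 0 0 0"
  grip: -0.4

```text
time: 10.33
ee_pos: [0.4197, -0.1555, -0.0193]
orientation: [-179.9, 0.2, 10.4]
force: [0.3, -0.2, 0.6]
gripper_width: 0.06
grasp_force: 0.0
```

```bash
python3 go.py 420 -160 -1 10
```

```text
t 10.3 at [ 419.7 -155.5   10.1] [-179.9    0.2   10.4] q1,7 [  8. -23.] w 60.0
LEG [ 420. -160.   -1.   10.] n 1
    -0.02 0.15 0.37 0.07
```

Call:
move_arm:
  rows: "0 0 0 0; 0 0 0 0; 0 0 0 0"

```text
time: 10.58
ee_pos: [0.4214, -0.1565, -0.0176]
orientation: [179.9, -0.1, 10.3]
force: [0.1, -0.0, -0.2]
gripper_width: 0.0597
grasp_force: 0.0
```

```bash
python3 go.py 420 -160 -1 10
```

```text
t 10.6 at [ 421.4 -156.5   11.8] [ 1.799e+02 -1.000e-01  1.030e+01] q1,7 [  8. -23.] w 59.7
LEG [ 420. -160.   -1.   10.] n 1
    -0.07 0.11 0.43 0.06
```

Call:
move_arm:
  rows: "-0.05 0.11 0.4 0.05; 0 0 0 0; 0 0 0 0; 0 0 0 0; 0 0 0 0"

```text
time: 11.0
ee_pos: [0.4203, -0.16, -0.0299]
orientation: [180.0, -0.0, 10.0]
force: [0.6, 0.2, 0.2]
gripper_width: 0.0598
grasp_force: 0.0
```

Call:
move_arm:
  rows: "0 0 0 0; 0 0 0 0; 0 0 0 0; 0 0 0 0; 0 0 0 0"
  grip: 1
  force: 40

```text
time: 11.42
ee_pos: [0.4202, -0.16, -0.0298]
orientation: [180.0, -0.0, 10.0]
force: [-1.0, 0.2, 5.6]
gripper_width: 0.0344
grasp_force: 39.4
```

Call:
move_arm:
  rows: "0 0 -0.5 0; 0 0 -0.8 0; 0 0 -0.8 0; 0 0 -0.4 0; 0 0 0 0"

```text
time: 11.83
ee_pos: [0.4213, -0.1604, 0.0466]
orientation: [179.9, -0.2, 10.0]
force: [0.4, 0.1, -0.5]
gripper_width: 0.0342
grasp_force: 40.5
```

```bash
python3 go.py 600 175 60 0 600 175 8 0
```

```text
t 11.8 at [ 421.3 -160.4   76. ] [179.9  -0.2  10. ] q1,7 [ -1. -26.] w 34.2
LEG [600. 175.  60.   0.] n 13
    0.6 -0.77 0.04 0.13; 0.59 -0.77 0.04 0.13; 0.58 -0.78 0.04 0.13; 0.57 -0.79 0.04 0.13; 0.56 -0.8 0.04 0.13
    0.55 -0.8 0.05 0.13; 0.54 -0.82 0.04 0.13; 0.53 -0.81 0.04 0.13; 0.52 -0.83 0.04 0.13; 0.51 -0.83 0.04 0.13
    0.5 -0.84 0.04 0.13; 0.48 -0.84 0.04 0.13; 0.48 -0.85 0.04 0.13
LEG [600. 175.   8.   0.] n 2
    -0 -0 0.87 0.03; -0 -0 0.87 0.03
```

Call:
move_arm:
  rows: "0.6 -0.77 0.04 0.13; 0.59 -0.77 0.04 0.13; 0.58 -0.78 0.04 0.13; 0.57 -0.79 0.04 0.13; 0.56 -0.8 0.04 0.13"

```text
time: 12.25
ee_pos: [0.4886, -0.0297, 0.0376]
orientation: [-180.0, 0.1, 6.2]
force: [0.4, -0.8, -0.7]
gripper_width: 0.0343
grasp_force: 40.5
```

Call:
move_arm:
  rows: "0.55 -0.8 0.05 0.13; 0.54 -0.82 0.04 0.13; 0.53 -0.81 0.04 0.13; 0.52 -0.83 0.04 0.13; 0.51 -0.83 0.04 0.13"

```text
time: 12.67
ee_pos: [0.5573, 0.0994, 0.031]
orientation: [180.0, 0.1, 2.6]
force: [-0.5, -0.8, -1.1]
gripper_width: 0.034
grasp_force: 40.5
```

Call:
move_arm:
  rows: "0.5 -0.84 0.04 0.13; 0.48 -0.84 0.04 0.13; 0.48 -0.85 0.04 0.13; 0 0 0.6 0; 0 0 0.5 0"

```text
time: 13.08
ee_pos: [0.5995, 0.1785, -0.0062]
orientation: [-179.9, -0.0, 0.6]
force: [-1.3, -1.5, -0.6]
gripper_width: 0.0345
grasp_force: 40.5
```

Call:
move_arm:
  rows: "0 0 0 0; 0 0 0 0; 0 0 0 0; 0 0 0 0; 0 0 0 0"

```text
time: 13.5
ee_pos: [0.5994, 0.1741, -0.0035]
orientation: [-180.0, -0.1, 0.2]
force: [0.2, -1.1, -1.4]
gripper_width: 0.0341
grasp_force: 40.5
```

```bash
python3 go.py 600 175 8.5 0
```

```text
t 13.5 at [599.4 174.1  25.9] [-1.8e+02 -1.0e-01  2.0e-01] q1,7 [-41. -69.] w 34.1
LEG [600.  175.    8.5   0. ] n 1
    0.02 -0.03 0.58 0.04
```

Call:
move_arm:
  rows: "0 -0.03 0.3 0; 0 0 0.27 0; 0 0 0 0; 0 0 0 0; 0 0 0 0"

```text
time: 13.92
ee_pos: [0.5986, 0.176, -0.0219]
orientation: [180.0, 0.0, 0.3]
force: [-0.1, 0.5, -0.4]
gripper_width: 0.0345
grasp_force: 42.4
```

Call:
move_arm:
  rows: "0 0 0 0; 0 0 0 0; 0 0 -0.3 0; 0 0 -1 0; 0 0 -1 0"
  grip: -0.2

```text
time: 14.33
ee_pos: [0.5977, 0.1756, 0.0477]
orientation: [179.9, 0.2, 0.3]
force: [1.1, 0.4, -0.1]
gripper_width: 0.0512
grasp_force: 0.0
```

```bash
python3 look.py; python3 go.py 530 -165 75 65
```

```text
(423, -283, 71, 38, -58)
(521, -190, 41, 23, 0)
(584, 177, 36, 32, 1)
(634, -270, 72, 38, -47)
(649, -171, 71, 37, 28)
t 14.4 at [602.4 175.9  83.4] [-179.9   -0.4    0.3] q1,7 [-44. -72.] w 51.6
LEG [ 530. -165.   75.   65.] n 12
    -0.21 0.95 0.02 -0.94; -0.29 0.92 0.03 -0.94; -0.38 0.89 0.02 -0.94; -0.46 0.85 0.02 -0.94; -0.54 0.81 0.03 -0.94
    -0.61 0.75 0.02 -0.94; -0.68 0.69 0.02 -0.94; -0.74 0.62 0.03 -0.94; -0.8 0.55 0.02 -0.94; -0.84 0.47 0.02 -0.94
    -0.89 0.39 0.03 -0.94; -0.91 0.31 0.02 -0.94
```

```bash
sed -i 's/\[\.\.\.,2\]>130/[...,2]>75/' h.py; python3 look.py
```

```text
(424, -283, 72, 38, -58)
(529, -166, 71, 38, 66)
(588, 177, 45, 38, 1)
(634, -270, 72, 38, -47)
(649, -171, 72, 38, 28)
```

Call:
move_arm:
  rows: "-0.21 0.95 0.02 -0.94; -0.29 0.92 0.03 -0.94; -0.38 0.89 0.02 -0.94; -0.46 0.85 0.02 -0.94; -0.54 0.81 0.03 -0.94"
  grip: -0.4

```text
time: 14.85
ee_pos: [0.5686, 0.0327, 0.0443]
orientation: [180.0, -0.0, 27.6]
force: [0.3, -0.0, -0.0]
gripper_width: 0.0599
grasp_force: 0.0
```

Call:
move_arm:
  rows: "-0.61 0.75 0.02 -0.94; -0.68 0.69 0.02 -0.94; -0.74 0.62 0.03 -0.94; -0.8 0.55 0.02 -0.94; -0.84 0.47 0.02 -0.94"

```text
time: 15.27
ee_pos: [0.5384, -0.1096, 0.0409]
orientation: [180.0, 0.0, 54.5]
force: [-0.3, -0.9, -0.4]
gripper_width: 0.0596
grasp_force: 0.0
```

Call:
move_arm:
  rows: "-0.89 0.39 0.03 -0.94; -0.91 0.31 0.02 -0.94; 0 0 0.6 0; 0 0 0.5 0; 0 0 0.3 0"

```text
time: 15.68
ee_pos: [0.5261, -0.1659, -0.0036]
orientation: [-180.0, 0.0, 64.8]
force: [-0.6, -0.7, -0.6]
gripper_width: 0.0596
grasp_force: 0.0
```

Call:
move_arm:
  rows: "0 0 0 0; 0 0 0 0; 0 0 0 0; 0 0 0 0; 0 0 0 0"

```text
time: 16.1
ee_pos: [0.5276, -0.1646, -0.0021]
orientation: [179.9, -0.0, 65.0]
force: [0.4, 0.5, -0.2]
gripper_width: 0.0596
grasp_force: 0.0
```

```bash
python3 go.py 530 -165.5 -0.5 65.5
```

```text
t 16.1 at [ 527.6 -164.6   27.3] [179.9  -0.   65. ] q1,7 [5. 6.] w 59.6
LEG [ 5.300e+02 -1.655e+02 -5.000e-01  6.550e+01] n 1
    0.01 0.08 0.93 -0.09
```

Call:
move_arm:
  rows: "0 0.08 0.5 -0.09; 0 0 0.43 0; 0 0 0 0; 0 0 0 0; 0 0 0 0"

```text
time: 16.52
ee_pos: [0.5289, -0.1659, -0.0306]
orientation: [-180.0, 0.0, 65.5]
force: [0.2, 0.3, 0.5]
gripper_width: 0.0597
grasp_force: 0.0
```

Call:
move_arm:
  rows: "0 0 0 0; 0 0 0 0; 0 0 0 0; 0 0 0 0; 0 0 0 0"
  grip: 1

```text
time: 16.93
ee_pos: [0.5295, -0.166, -0.03]
orientation: [179.9, -0.0, 65.5]
force: [-0.5, 0.5, 6.4]
gripper_width: 0.0347
grasp_force: 40.2
```

Call:
move_arm:
  rows: "0 0 -0.5 0; 0 0 -0.8 0; 0 0 -0.8 0; 0 0 -0.3 0; 0 0 0 0"

```text
time: 17.35
ee_pos: [0.5308, -0.1664, 0.0433]
orientation: [179.7, -0.0, 65.5]
force: [0.5, -0.9, -0.7]
gripper_width: 0.0343
grasp_force: 40.2
```

```bash
python3 go.py 600 112 60 0 600 112 26 0
```

```text
t 17.4 at [ 530.8 -166.4   72.7] [179.7  -0.   65.5] q1,7 [4. 6.] w 34.3
LEG [600. 112.  60.   0.] n 12
    0.78 -0.15 0.04 0.95; 0.77 -0.22 0.03 0.95; 0.74 -0.29 0.04 0.95; 0.71 -0.36 0.03 0.95; 0.68 -0.42 0.04 0.95
    0.63 -0.49 0.03 0.95; 0.58 -0.55 0.04 0.95; 0.52 -0.59 0.03 0.95; 0.47 -0.65 0.04 0.95; 0.4 -0.69 0.03 0.95
    0.34 -0.72 0.04 0.95; 0.27 -0.75 0.03 0.95
LEG [600. 112.  26.   0.] n 2
    -0 -0 0.57 0.01; -0 -0 0.57 0.01
```

Call:
move_arm:
  rows: "0.78 -0.15 0.04 0.95; 0.77 -0.22 0.03 0.95; 0.74 -0.29 0.04 0.95; 0.71 -0.36 0.03 0.95; 0.68 -0.42 0.04 0.95"

```text
time: 17.77
ee_pos: [0.5573, -0.0488, 0.0345]
orientation: [-179.9, 0.1, 38.0]
force: [-0.1, -0.9, -0.8]
gripper_width: 0.0345
grasp_force: 40.2
```

Call:
move_arm:
  rows: "0.63 -0.49 0.03 0.95; 0.58 -0.55 0.04 0.95; 0.52 -0.59 0.03 0.95; 0.47 -0.65 0.04 0.95; 0.4 -0.69 0.03 0.95"

```text
time: 18.18
ee_pos: [0.5858, 0.0673, 0.0292]
orientation: [180.0, 0.1, 10.8]
force: [0.5, 0.1, -1.0]
gripper_width: 0.0349
grasp_force: 40.2
```

Call:
move_arm:
  rows: "0.34 -0.72 0.04 0.95; 0.27 -0.75 0.03 0.95; 0 0 0.5 0; 0 0 0.5 0; 0 0 0 0"

```text
time: 18.6
ee_pos: [0.5954, 0.1134, -0.0051]
orientation: [179.9, 0.4, 0.3]
force: [-0.6, 0.6, -0.3]
gripper_width: 0.0346
grasp_force: 40.2
```

Call:
move_arm:
  rows: "0 0 0 0; 0 0 0 0; 0 0 0 0; 0 0 0 0; 0 0 0 0"

```text
time: 19.02
ee_pos: [0.5989, 0.1122, -0.0006]
orientation: [-180.0, -0.1, 0.1]
force: [0.4, -0.1, 0.0]
gripper_width: 0.0347
grasp_force: 40.2
```

```bash
python3 go.py 600 112 7.5 0
```

```text
t 19.0 at [598.9 112.2  28.8] [-1.8e+02 -1.0e-01  1.0e-01] q1,7 [-36. -62.] w 34.7
LEG [600.  112.    7.5   0. ] n 1
    0.04 0.01 0.71 0.02
```

Call:
move_arm:
  rows: "0 0 0.4 0; 0 0 0.3 0; 0 0 0 0; 0 0 0 0; 0 0 0 0"

```text
time: 19.43
ee_pos: [0.599, 0.1126, -0.0221]
orientation: [-180.0, -0.0, 0.1]
force: [-0.9, 1.0, 7.4]
gripper_width: 0.0346
grasp_force: 46.6
```

Call:
move_arm:
  rows: "0 0 0 0; 0 0 0 0; 0 0 -0.3 0; 0 0 -1 0; 0 0 -1 0"
  grip: -0.2

```text
time: 19.85
ee_pos: [0.5968, 0.1122, 0.0463]
orientation: [179.9, 0.2, 0.1]
force: [0.6, -0.7, -0.2]
gripper_width: 0.0511
grasp_force: 0.0
```

```bash
python3 look.py; python3 go.py 649.5 -171 75 27.5 649.5 -171 27 27.5
```

```text
(424, -283, 72, 38, -58)
(584, 177, 39, 36, 90)
(585, 112, 39, 38, 1)
(634, -270, 72, 38, -47)
(650, -171, 71, 38, 27)
t 19.9 at [601.3 112.1  81.7] [-1.799e+02 -4.000e-01  1.000e-01] q1,7 [-39. -65.] w 51.1
LEG [ 649.5 -171.    75.    27.5] n 10
    0.16 0.94 0.02 -0.48; 0.11 0.95 0.02 -0.48; 0.07 0.96 0.03 -0.48; 0.02 0.96 0.02 -0.48; -0.02 0.95 0.02 -0.48
    -0.07 0.96 0.02 -0.48; -0.12 0.95 0.03 -0.48; -0.16 0.94 0.02 -0.48; -0.21 0.94 0.02 -0.48; -0.25 0.92 0.02 -0.48
LEG [ 649.5 -171.    27.    27.5] n 2
    0 -0 0.8 0.01; 0 -0 0.8 0.01
```

Call:
move_arm:
  rows: "0.16 0.94 0.02 -0.48; 0.11 0.95 0.02 -0.48; 0.07 0.96 0.03 -0.48; 0.02 0.96 0.02 -0.48; -0.02 0.95 0.02 -0.48"
  grip: -0.4

```text
time: 20.32
ee_pos: [0.6227, -0.0302, 0.0436]
orientation: [180.0, -0.0, 14.1]
force: [0.5, -0.3, -0.9]
gripper_width: 0.0596
grasp_force: 0.0
```

Call:
move_arm:
  rows: "-0.07 0.96 0.02 -0.48; -0.12 0.95 0.03 -0.48; -0.16 0.94 0.02 -0.48; -0.21 0.94 0.02 -0.48; -0.25 0.92 0.02 -0.48"

```text
time: 20.73
ee_pos: [0.6466, -0.1721, 0.0401]
orientation: [-180.0, 0.0, 27.8]
force: [1.1, -0.0, -0.4]
gripper_width: 0.0595
grasp_force: 0.0
```

Call:
move_arm:
  rows: "0 0 0.6 0; 0 0 0.6 0; 0 0 0.3 0; 0 0 0 0; 0 0 0 0"

```text
time: 21.15
ee_pos: [0.6463, -0.1699, -0.0053]
orientation: [-179.9, 0.1, 27.7]
force: [0.8, 0.6, -0.0]
gripper_width: 0.0602
grasp_force: 0.0
```

Call:
move_arm:
  rows: "0 0 0 0; 0 0 0 0; 0 0 0 0; 0 0 0 0; 0 0 0 0"

```text
time: 21.57
ee_pos: [0.6472, -0.1705, -0.0044]
orientation: [180.0, -0.0, 27.7]
force: [-0.3, 0.3, -0.2]
gripper_width: 0.0598
grasp_force: 0.0
```

```bash
python3 go.py 649.5 -171 -0.3 27.5
```

```text
t 21.6 at [ 647.2 -170.5   25. ] [180.   -0.   27.7] q1,7 [ -4. -22.] w 59.8
LEG [ 6.495e+02 -1.710e+02 -3.000e-01  2.750e+01] n 1
    0.06 0.05 0.84 0.03
```

Call:
move_arm:
  rows: "0.06 0.05 0.44 0.03; 0 0 0.4 0; 0 0 0 0; 0 0 0 0; 0 0 0 0"

```text
time: 21.98
ee_pos: [0.6486, -0.1711, -0.0308]
orientation: [-180.0, 0.1, 27.5]
force: [-0.6, -0.0, 0.0]
gripper_width: 0.0599
grasp_force: 0.0
```

Call:
move_arm:
  rows: "0 0 0 0; 0 0 0 0; 0 0 0 0; 0 0 0 0; 0 0 0 0"
  grip: 1

```text
time: 22.4
ee_pos: [0.6496, -0.1714, -0.0295]
orientation: [179.9, -0.0, 27.5]
force: [0.5, 1.2, 2.9]
gripper_width: 0.0341
grasp_force: 40.1
```

Call:
move_arm:
  rows: "0 0 -0.5 0; 0 0 -0.8 0; 0 0 -0.8 0; 0 0 -0.3 0; 0 0 0 0"

```text
time: 22.82
ee_pos: [0.6511, -0.1719, 0.0451]
orientation: [179.8, -0.2, 27.5]
force: [-0.2, -0.2, -0.6]
gripper_width: 0.0344
grasp_force: 40.1
```

```bash
python3 go.py 500 175 60 0 500 175 28 0
```

```text
t 22.8 at [ 651.1 -171.9   74.5] [179.8  -0.2  27.5] q1,7 [ -6. -24.] w 34.4
LEG [500. 175.  60.   0.] n 13
    0.07 -0.97 0.04 0.37; 0.03 -0.97 0.03 0.37; -0.01 -0.97 0.04 0.37; -0.04 -0.97 0.04 0.37; -0.07 -0.96 0.04 0.37
    -0.12 -0.97 0.03 0.37; -0.14 -0.96 0.04 0.37; -0.19 -0.95 0.04 0.37; -0.22 -0.94 0.03 0.37; -0.25 -0.94 0.04 0.37
    -0.29 -0.93 0.04 0.37; -0.32 -0.91 0.04 0.37; -0.35 -0.91 0.03 0.37
LEG [500. 175.  28.   0.] n 2
    -0 0 0.53 -0.01; -0 0 0.54 -0.01
```

Call:
move_arm:
  rows: "0.07 -0.97 0.04 0.37; 0.03 -0.97 0.03 0.37; -0.01 -0.97 0.04 0.37; -0.04 -0.97 0.04 0.37; -0.07 -0.96 0.04 0.37"

```text
time: 23.23
ee_pos: [0.5893, -0.0363, 0.0351]
orientation: [-179.9, 0.1, 16.8]
force: [-0.2, 0.5, -0.7]
gripper_width: 0.0342
grasp_force: 40.1
```

Call:
move_arm:
  rows: "-0.12 -0.97 0.03 0.37; -0.14 -0.96 0.04 0.37; -0.19 -0.95 0.04 0.37; -0.22 -0.94 0.03 0.37; -0.25 -0.94 0.04 0.37"

```text
time: 23.65
ee_pos: [0.5311, 0.0969, 0.0299]
orientation: [180.0, 0.1, 6.2]
force: [0.9, 0.6, -1.0]
gripper_width: 0.0349
grasp_force: 40.1
```

Call:
move_arm:
  rows: "-0.29 -0.93 0.04 0.37; -0.32 -0.91 0.04 0.37; -0.35 -0.91 0.03 0.37; 0 0 0.5 0; 0 0 0.5 0"

```text
time: 24.07
ee_pos: [0.4963, 0.1796, -0.0035]
orientation: [-179.9, 0.1, 0.3]
force: [-0.1, -1.3, -0.3]
gripper_width: 0.0343
grasp_force: 40.1
```

Call:
move_arm:
  rows: "0 0 0 0; 0 0 0 0; 0 0 0 0; 0 0 0 0; 0 0 0 0"

```text
time: 24.48
ee_pos: [0.4987, 0.1754, -0.0019]
orientation: [-180.0, -0.1, -0.1]
force: [-0.2, 0.6, -0.6]
gripper_width: 0.0344
grasp_force: 40.1
```

```bash
python3 go.py 500 175 8 0
```

```text
t 24.5 at [498.7 175.4  27.5] [-1.8e+02 -1.0e-01 -1.0e-01] q1,7 [-44. -65.] w 34.4
LEG [500. 175.   8.   0.] n 1
    0.04 0.01 0.65 -0.02
```

Call:
move_arm:
  rows: "0 0 0.35 0; 0 0 0.3 0; 0 0 0 0; 0 0 0 0; 0 0 0 0"

```text
time: 24.9
ee_pos: [0.4981, 0.1757, -0.022]
orientation: [-180.0, 0.0, -0.1]
force: [0.1, -1.0, -0.3]
gripper_width: 0.0342
grasp_force: 42.5
```

Call:
move_arm:
  rows: "0 0 0 0; 0 0 0 0; 0 0 -0.3 0; 0 0 -1 0; 0 0 -1 0"
  grip: -0.2

```text
time: 25.32
ee_pos: [0.4969, 0.1754, 0.0474]
orientation: [179.9, 0.2, -0.1]
force: [0.5, 0.8, 0.5]
gripper_width: 0.0511
grasp_force: 0.0
```

```bash
python3 look.py; python3 go.py 635 -270 80 -47.5 635 -270 27 -47.5
```

```text
(424, -283, 72, 38, -59)
(479, 177, 38, 32, -89)
(601, 113, 72, 38, 1)
(601, 177, 71, 38, 0)
(634, -270, 72, 38, -47)
t 25.4 at [500.5 176.1  81.8] [-1.799e+02 -3.000e-01 -1.000e-01] q1,7 [-49. -69.] w 51.0
LEG [ 635.  -270.    80.   -47.5] n 16
    0.28 0.93 0 0.52; 0.33 0.91 0.01 0.52; 0.38 0.9 0 0.52; 0.42 0.87 0 0.52; 0.47 0.85 0.01 0.52
    0.51 0.82 0 0.52; 0.56 0.8 0.01 0.52; 0.59 0.77 -0 0.52; 0.64 0.73 0 0.52; 0.67 0.7 0.01 0.52
    0.7 0.67 0 0.52; 0.74 0.63 0 0.52; 0.77 0.59 0.01 0.52; 0.81 0.54 0 0.52; 0.83 0.51 0.01 0.52
    0.85 0.46 -0 0.52
LEG [ 635.  -270.    27.   -47.5] n 2
    -0 0 0.88 -0.03; -0 0 0.89 -0.03
```

Call:
move_arm:
  rows: "0.28 0.93 0 0.52; 0.33 0.91 0.01 0.52; 0.38 0.9 0 0.52; 0.42 0.87 0 0.52; 0.47 0.85 0.01 0.52"
  grip: -0.4

```text
time: 25.78
ee_pos: [0.5406, 0.0355, 0.0472]
orientation: [-180.0, -0.0, -15.1]
force: [1.0, 0.3, -0.4]
gripper_width: 0.0596
grasp_force: 0.0
```

Call:
move_arm:
  rows: "0.51 0.82 0 0.52; 0.56 0.8 0.01 0.52; 0.59 0.77 0 0.52; 0.64 0.73 0 0.52; 0.67 0.7 0.01 0.52"

```text
time: 26.2
ee_pos: [0.583, -0.1039, 0.0465]
orientation: [-180.0, -0.0, -30.0]
force: [0.4, 0.6, -0.3]
gripper_width: 0.0599
grasp_force: 0.0
```

Call:
move_arm:
  rows: "0.7 0.67 0 0.52; 0.74 0.63 0 0.52; 0.77 0.59 0.01 0.52; 0.81 0.54 0 0.52; 0.83 0.51 0.01 0.52"

```text
time: 26.62
ee_pos: [0.6251, -0.2432, 0.0459]
orientation: [-180.0, -0.0, -44.9]
force: [0.3, 0.6, 0.0]
gripper_width: 0.0598
grasp_force: 0.0
```

Call:
move_arm:
  rows: "0.85 0.46 0 0.52; 0 0 0.6 0; 0 0 0.6 0; 0 0 0.5 0; 0 0 0 0"

```text
time: 27.03
ee_pos: [0.6306, -0.2656, -0.0102]
orientation: [179.9, 0.5, -47.6]
force: [-0.2, 1.3, -1.3]
gripper_width: 0.0596
grasp_force: 0.0
```

Call:
move_arm:
  rows: "0 0 0 0; 0 0 0 0; 0 0 0 0; 0 0 0 0; 0 0 0 0"

```text
time: 27.45
ee_pos: [0.6337, -0.27, -0.0049]
orientation: [-180.0, -0.1, -47.7]
force: [0.3, 0.5, 0.7]
gripper_width: 0.0594
grasp_force: 0.0
```

```bash
python3 go.py 635 -270 -0.3 -47.5
```

```text
t 27.4 at [ 633.7 -270.    24.5] [-1.80e+02 -1.00e-01 -4.77e+01] q1,7 [ -7. -73.] w 59.4
LEG [ 6.35e+02 -2.70e+02 -3.00e-01 -4.75e+01] n 1
    0.03 -0.03 0.83 -0.04
```

Call:
move_arm:
  rows: "0.03 -0.03 0.43 0; 0 0 0.4 0; 0 0 0 0; 0 0 0 0; 0 0 0 0"

```text
time: 27.87
ee_pos: [0.6341, -0.2701, -0.0313]
orientation: [180.0, 0.0, -47.7]
force: [-0.2, 0.2, 0.0]
gripper_width: 0.0596
grasp_force: 0.0
```

Call:
move_arm:
  rows: "0 0 0 0; 0 0 0 0; 0 0 0 0; 0 0 0 0; 0 0 0 0"
  grip: 1

```text
time: 28.28
ee_pos: [0.6349, -0.2705, -0.0301]
orientation: [-180.0, -0.1, -47.7]
force: [0.3, -0.6, 3.7]
gripper_width: 0.0349
grasp_force: 41.3
```

Call:
move_arm:
  rows: "0 0 -0.5 0; 0 0 -0.8 0; 0 0 -0.8 0; 0 0 -0.3 0; 0 0 0 0"

```text
time: 28.7
ee_pos: [0.6361, -0.2714, 0.0445]
orientation: [-179.9, -0.3, -47.7]
force: [-0.3, 0.1, -0.8]
gripper_width: 0.0346
grasp_force: 40.1
```

```bash
python3 go.py 500 112 65 0 500 112 28 0
```

```text
t 28.7 at [ 636.1 -271.4   73.9] [-179.9   -0.3  -47.7] q1,7 [ -8. -75.] w 34.6
LEG [500. 112.  65.   0.] n 14
    -0.89 -0.37 0.02 -0.6; -0.87 -0.43 0.02 -0.6; -0.84 -0.48 0.02 -0.6; -0.82 -0.53 0.03 -0.6; -0.78 -0.57 0.02 -0.6
    -0.74 -0.62 0.02 -0.6; -0.7 -0.67 0.02 -0.6; -0.67 -0.7 0.02 -0.6; -0.62 -0.75 0.02 -0.6; -0.57 -0.78 0.02 -0.6
    -0.53 -0.81 0.02 -0.6; -0.47 -0.84 0.03 -0.6; -0.43 -0.88 0.02 -0.6; -0.37 -0.89 0.02 -0.6
LEG [500. 112.  28.   0.] n 2
    -0 0 0.62 0.03; -0 0 0.61 0.03
```

Call:
move_arm:
  rows: "-0.89 -0.37 0.02 -0.6; -0.87 -0.43 0.02 -0.6; -0.84 -0.48 0.02 -0.6; -0.82 -0.53 0.03 -0.6; -0.78 -0.57 0.02 -0.6"

```text
time: 29.12
ee_pos: [0.5842, -0.1311, 0.0369]
orientation: [180.0, 0.1, -30.4]
force: [0.6, -0.2, -1.1]
gripper_width: 0.0343
grasp_force: 40.1
```

Call:
move_arm:
  rows: "-0.74 -0.62 0.02 -0.6; -0.7 -0.67 0.02 -0.6; -0.67 -0.7 0.02 -0.6; -0.62 -0.75 0.02 -0.6; -0.57 -0.78 0.02 -0.6"

```text
time: 29.53
ee_pos: [0.5357, 0.0055, 0.0342]
orientation: [180.0, 0.1, -13.2]
force: [0.5, 0.3, -1.5]
gripper_width: 0.0341
grasp_force: 40.1
```

Call:
move_arm:
  rows: "-0.53 -0.81 0.02 -0.6; -0.47 -0.84 0.03 -0.6; -0.43 -0.88 0.02 -0.6; -0.37 -0.89 0.02 -0.6; 0 0 0.5 0"

```text
time: 29.95
ee_pos: [0.4955, 0.1215, 0.0171]
orientation: [-179.7, 0.2, 1.1]
force: [0.1, 0.2, -0.5]
gripper_width: 0.0345
grasp_force: 40.1
```

Call:
move_arm:
  rows: "0 0 0.5 0; 0 0 0 0; 0 0 0 0; 0 0 0 0; 0 0 0 0"

```text
time: 30.37
ee_pos: [0.4987, 0.1127, 0.0028]
orientation: [180.0, -0.0, 0.3]
force: [0.8, -1.0, -0.4]
gripper_width: 0.0346
grasp_force: 40.1
```

```bash
python3 go.py 500 112 7.5 0
```

```text
t 30.4 at [498.7 112.7  32.2] [180.   -0.    0.3] q1,7 [-37. -57.] w 34.6
LEG [500.  112.    7.5   0. ] n 1
    0.04 0.02 0.82 0.06
```

Call:
move_arm:
  rows: "0 0 0.45 0; 0 0 0.35 0; 0 0 0 0; 0 0 0 0; 0 0 0 0"

```text
time: 30.78
ee_pos: [0.4987, 0.113, -0.0212]
orientation: [180.0, -0.0, 0.4]
force: [-0.5, -0.6, -1.0]
gripper_width: 0.0343
grasp_force: 40.1
```

Call:
move_arm:
  rows: "0 0 0 0; 0 0 0 0; 0 0 -0.3 0; 0 0 -1 0; 0 0 -1 0"
  grip: -0.2

```text
time: 31.2
ee_pos: [0.4972, 0.113, 0.0475]
orientation: [180.0, 0.2, 0.4]
force: [1.1, -0.2, 0.1]
gripper_width: 0.0511
grasp_force: 0.0
```

```bash
python3 look.py; python3 go.py 425 -283 80 -58.5 425 -283 27 -58.5
```

```text
(424, -283, 72, 38, -59)
(478, 113, 38, 29, 90)
(601, 113, 72, 38, 1)
(615, 176, 45, 35, 1)
t 31.2 at [500.6 113.2  81.6] [-179.9   -0.3    0.3] q1,7 [-42. -61.] w 50.9
LEG [ 425.  -283.    80.   -58.5] n 14
    -0.19 0.94 0 0.73; -0.11 0.96 0.01 0.73; -0.05 0.95 0 0.73; 0.03 0.96 0.01 0.73; 0.09 0.96 -0 0.73
    0.16 0.95 0 0.73; 0.24 0.93 0.01 0.73; 0.29 0.91 0 0.73; 0.37 0.89 0 0.73; 0.43 0.86 0.01 0.73
    0.49 0.83 0 0.73; 0.55 0.78 0.01 0.73; 0.6 0.75 -0 0.73; 0.66 0.7 0 0.73
LEG [ 425.  -283.    27.   -58.5] n 2
    0 -0 0.88 0.02; 0 -0 0.89 0.02
```

Call:
move_arm:
  rows: "-0.19 0.94 0 0.73; -0.11 0.96 0.01 0.73; -0.05 0.95 0 0.73; 0.03 0.96 0.01 0.73; 0.09 0.96 0 0.73"
  grip: -0.4

```text
time: 31.67
ee_pos: [0.4713, -0.0291, 0.047]
orientation: [-180.0, -0.0, -20.7]
force: [0.6, 0.2, 0.1]
gripper_width: 0.06
grasp_force: 0.0
```

Call:
move_arm:
  rows: "0.16 0.95 0 0.73; 0.24 0.93 0.01 0.73; 0.29 0.91 0 0.73; 0.37 0.89 0 0.73; 0.43 0.86 0.01 0.73"

```text
time: 32.08
ee_pos: [0.4444, -0.171, 0.0464]
orientation: [-180.0, -0.0, -41.6]
force: [0.4, 0.8, 0.0]
gripper_width: 0.0598
grasp_force: 0.0
```

Call:
move_arm:
  rows: "0.49 0.83 0 0.73; 0.55 0.78 0.01 0.73; 0.6 0.75 0 0.73; 0.66 0.7 0 0.73; 0 0 0.6 0"

```text
time: 32.5
ee_pos: [0.4236, -0.2923, 0.0307]
orientation: [179.9, -0.7, -58.7]
force: [0.9, -0.6, -0.2]
gripper_width: 0.0597
grasp_force: 0.0
```

Call:
move_arm:
  rows: "0 0 0.6 0; 0 0 0.5 0; 0 0 0 0; 0 0 0 0; 0 0 0 0"

```text
time: 32.92
ee_pos: [0.4233, -0.2832, -0.0046]
orientation: [-180.0, -0.0, -58.2]
force: [-0.4, 0.5, 0.4]
gripper_width: 0.06
grasp_force: 0.0
```

Call:
move_arm:
  rows: "0 0 0 0; 0 0 0 0; 0 0 0 0"

```text
time: 33.17
ee_pos: [0.4236, -0.2831, -0.0045]
orientation: [-180.0, -0.1, -58.1]
force: [0.7, 0.8, 0.5]
gripper_width: 0.0597
grasp_force: 0.0
```

```bash
python3 go.py 425 -283 -0.3 -58.5
```

```text
t 33.2 at [ 423.6 -283.1   24.9] [-1.80e+02 -1.00e-01 -5.81e+01] q1,7 [  3. -56.] w 59.7
LEG [ 4.25e+02 -2.83e+02 -3.00e-01 -5.85e+01] n 1
    0.02 -0.04 0.84 0.06
```

Call:
move_arm:
  rows: "0.02 -0.03 0.44 0.05; 0 0 0.4 0; 0 0 0 0; 0 0 0 0; 0 0 0 0"

```text
time: 33.58
ee_pos: [0.4243, -0.2833, -0.0299]
orientation: [-180.0, -0.0, -58.5]
force: [0.7, -0.2, 0.8]
gripper_width: 0.0597
grasp_force: 0.0
```

Call:
move_arm:
  rows: "0 0 0 0; 0 0 0 0; 0 0 0 0; 0 0 0 0; 0 0 0 0"
  grip: 1

```text
time: 34.0
ee_pos: [0.4245, -0.2833, -0.0296]
orientation: [-179.9, -0.0, -58.5]
force: [-0.2, 0.5, 5.1]
gripper_width: 0.034
grasp_force: 39.8
```

Call:
move_arm:
  rows: "0 0 -0.5 0; 0 0 -0.8 0; 0 0 -0.8 0; 0 0 -0.3 0; 0 0 0 0"

```text
time: 34.42
ee_pos: [0.4253, -0.2839, 0.0434]
orientation: [-179.9, -0.2, -58.4]
force: [0.0, -1.0, -0.5]
gripper_width: 0.0345
grasp_force: 40.4
```

```bash
python3 go.py 495 47 65 0 495 47 28 0
```

```text
t 34.4 at [ 425.3 -283.9   72.8] [-179.9   -0.2  -58.4] q1,7 [ -2. -62.] w 34.5
LEG [495.  47.  65.   0.] n 12
    -0.68 -0.65 0.02 -0.85; -0.63 -0.7 0.02 -0.85; -0.56 -0.75 0.02 -0.85; -0.5 -0.8 0.03 -0.85; -0.42 -0.83 0.02 -0.85
    -0.36 -0.87 0.02 -0.85; -0.28 -0.9 0.02 -0.85; -0.2 -0.92 0.02 -0.85; -0.12 -0.93 0.02 -0.85; -0.05 -0.94 0.03 -0.85
    0.04 -0.93 0.02 -0.85; 0.11 -0.94 0.02 -0.85
LEG [495.  47.  28.   0.] n 2
    0 0 0.62 0; 0 0 0.61 0
```

Call:
move_arm:
  rows: "-0.68 -0.65 0.02 -0.85; -0.63 -0.7 0.02 -0.85; -0.56 -0.75 0.02 -0.85; -0.5 -0.8 0.03 -0.85; -0.42 -0.83 0.02 -0.85"

```text
time: 34.83
ee_pos: [0.4529, -0.1436, 0.0374]
orientation: [180.0, 0.1, -33.9]
force: [0.4, 0.1, -0.8]
gripper_width: 0.0343
grasp_force: 40.4
```

Call:
move_arm:
  rows: "-0.36 -0.87 0.02 -0.85; -0.28 -0.9 0.02 -0.85; -0.2 -0.92 0.02 -0.85; -0.12 -0.93 0.02 -0.85; -0.05 -0.94 0.03 -0.85"

```text
time: 35.25
ee_pos: [0.4819, -0.0056, 0.0341]
orientation: [180.0, 0.1, -9.5]
force: [-0.6, -0.0, -1.2]
gripper_width: 0.0345
grasp_force: 40.4
```

Call:
move_arm:
  rows: "0.04 -0.93 0.02 -0.85; 0.11 -0.94 0.02 -0.85; 0 0 0.5 0; 0 0 0.5 0; 0 0 0 0"

```text
time: 35.67
ee_pos: [0.4921, 0.0491, 0.0013]
orientation: [-180.0, 0.3, 0.1]
force: [-0.2, 0.5, -0.1]
gripper_width: 0.0345
grasp_force: 40.4
```

Call:
move_arm:
  rows: "0 0 0 0; 0 0 0 0; 0 0 0 0; 0 0 0 0; 0 0 0 0"

```text
time: 36.08
ee_pos: [0.4943, 0.0476, 0.0043]
orientation: [-180.0, -0.1, -0.0]
force: [-0.6, -0.5, -1.2]
gripper_width: 0.0346
grasp_force: 40.4
```

```bash
python3 go.py 495 47 7.7 0
```

```text
t 36.1 at [494.3  47.6  33.7] [-1.8e+02 -1.0e-01 -0.0e+00] q1,7 [-29. -49.] w 34.6
LEG [495.   47.    7.7   0. ] n 1
    0.02 0.02 0.87 -0.01
```

Call:
move_arm:
  rows: "0 0 0.47 0; 0 0 0.39 0; 0 0 0 0; 0 0 0 0; 0 0 0 0"

```text
time: 36.5
ee_pos: [0.4942, 0.0478, -0.0217]
orientation: [180.0, -0.0, -0.0]
force: [0.5, -1.2, -0.6]
gripper_width: 0.0344
grasp_force: 43.0
```

Call:
move_arm:
  rows: "0 0 0 0; 0 0 0 0; 0 0 -0.3 0; 0 0 -1 0; 0 0 -1 0"
  grip: -0.2

```text
time: 36.92
ee_pos: [0.4927, 0.0477, 0.0471]
orientation: [180.0, 0.2, -0.0]
force: [0.9, 0.3, -0.2]
gripper_width: 0.0512
grasp_force: 0.0
```

```bash
python3 - <<'E'
from h import *
t=get_image("top");s=get_image("scene")
def P(d):
    K,p,M=cam(d); return K@np.hstack([M.T,-(M.T@p)[:,None]])
for n,a,b in(("-x-y",(455,233),(166.3,190)),("-x+y",(433.3,233),(188,186.2)),("lip-y",(453.2,192.5),(167,215.4)),("lip+y",(434.5,192.5),(189.3,210.1))):
    X=cv2.triangulatePoints(P(t),P(s),np.array(a,float),np.array(b,float))[:,0];X=X[:3]/X[3];print(n,(X*1000).round(),proj(t,X)-a)
print("bin",blob(t,(25,120,90),(35,255,255),.105,(410,170,470,250))[2:])
print(plates(t,roi=(170,145,420,265)))
a=cv2.resize(t["frame"][150:262,190:350],(400,280),interpolation=2);b=cv2.resize(s["frame"][150:262,290:450],(400,280),interpolation=2)
c=cv2.resize(t["frame"][170:254,400:520],(400,280),interpolation=2);d=cv2.resize(s["frame"][160:244,120:240],(400,280),interpolation=2)
cv2.imwrite("pics/v2.png",np.vstack([np.hstack([a,b]),np.hstack([c,d])]))
E
python3 go.py 495 47 165 90
```

```text
-x-y [ 447. -474.  103.] [-0.53249854  0.00266627]
-x+y [ 447. -417.  102.] [0.02177717 0.00058215]
lip-y [ 557. -472.  110.] [-0.44902472  0.00127603]
lip+y [ 556. -420.  113.] [-0.63999417 -0.02109023]
bin (array([ 502., -446.]), array([ 60., 115.]), 89.9, array([[ 444., -476.],
       [ 559., -476.],
       [ 559., -416.],
       [ 444., -416.]], dtype=float32))
[(array([266., 228.]), 473, 47, 38, 32, -89), (array([243., 176.]), 622, 113, 38, 30, -89), (array([221., 182.]), 601, 177, 71, 38, 0)]
t 37.0 at [496.4  47.7  79.5] [180.   -0.4  -0. ] q1,7 [-35. -54.] w 51.5
LEG [495.  47. 165.  90.] n 16
    -0 0 -0.18 0.98; -0.01 0 -0.18 0.98; 0 0.01 -0.17 0.98; -0 -0 -0.18 0.98; -0 -0 -0.18 0.98
    -0 0 -0.18 0.98; -0.01 0.01 -0.18 0.98; 0 -0 -0.17 0.98; 0 0 -0.18 0.98; 0 0 -0.18 0.98
    0 0.01 -0.18 0.98; 0 0 -0.18 0.98; 0 0 -0.17 0.98; 0 0.01 -0.18 0.98; 0 0 -0.18 0.98
    0 0 -0.18 0.98
```

View pics/v2.png

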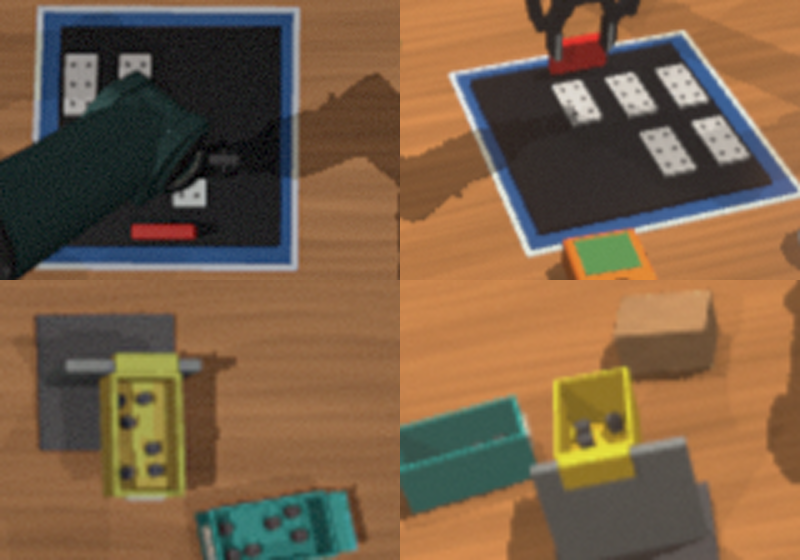

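```bash
python3 go.py 496 -446 165 0
```

```text
t 37.0 at [496.4  47.7  79.5] [180.   -0.4  -0. ] q1,7 [-35. -54.] w 51.5
LEG [ 496. -446.  165.    0.] n 17
    -0 0.97 -0.17 -0; -0 0.97 -0.17 -0; -0 0.96 -0.16 -0; -0 0.97 -0.17 -0; -0 0.97 -0.17 -0
    -0 0.97 -0.17 -0; -0 0.97 -0.16 -0; -0.01 0.96 -0.17 -0; 0 0.97 -0.17 -0; 0 0.97 -0.17 -0
    0 0.97 -0.16 -0; 0 0.97 -0.17 -0; 0 0.97 -0.17 -0; 0 0.96 -0.17 -0; 0 0.97 -0.16 -0
    -0 0.97 -0.17 -0; -0 0.97 -0.17 -0
```

Call:
move_arm:
  rows: "0 0.5 -1 0; 0 0.97 -1 0; 0 0.97 -1 0; 0 0.97 0 0; 0 0.97 0 0"
  grip: -1

```text
time: 37.43
ee_pos: [0.4951, -0.0843, 0.1383]
orientation: [-180.0, -0.2, 0.1]
force: [0.7, -0.6, -0.9]
gripper_width: 0.0853
grasp_force: 0.0
```

Call:
move_arm:
  rows: "0 0.97 0 0; 0 0.97 0 0; 0 0.97 0 0; 0 0.97 0 0; 0 0.97 0 0"

```text
time: 37.85
ee_pos: [0.4934, -0.2298, 0.1363]
orientation: [-180.0, 0.0, 0.0]
force: [1.0, -1.0, 0.5]
gripper_width: 0.0854
grasp_force: 0.0
```

Call:
move_arm:
  rows: "0 0.97 0 0; 0 0.97 0 0; 0 0.97 0 0; 0 0.97 0 0; 0 0.97 0 0"

```text
time: 38.27
ee_pos: [0.4934, -0.3751, 0.1361]
orientation: [-179.9, 0.0, -0.0]
force: [-0.5, 0.8, -0.5]
gripper_width: 0.0853
grasp_force: 0.0
```

Call:
move_arm:
  rows: "0 0.97 0 0; 0 0.5 0 0; 0 0 0 0; 0 0 0 0; 0 0 0 0"

```text
time: 38.68
ee_pos: [0.494, -0.4161, 0.136]
orientation: [-179.8, 0.0, 0.1]
force: [0.2, 0.9, -0.6]
gripper_width: 0.085
grasp_force: 0.0
```

Call:
move_arm:
  rows: "0 0 0 0; 0 0 0 0; 0 0 0 0"

```text
time: 38.93
ee_pos: [0.4944, -0.4168, 0.1367]
orientation: [-179.9, -0.0, 0.1]
force: [-0.2, -0.7, -0.0]
gripper_width: 0.0851
grasp_force: 0.0
```

```bash
python3 go.py 496 -446 74 0
```

```text
t 38.9 at [ 494.4 -416.8  166.1] [-1.799e+02 -0.000e+00  1.000e-01] q1,7 [ 10. -23.] w 85.1
LEG [ 496. -446.   74.    0.] n 4
    0.01 0.24 0.77 0; 0.02 0.25 0.76 0; 0.01 0.24 0.77 0; 0.01 0.24 0.77 0
```

Call:
move_arm:
  rows: "0.03 0.49 0 0; 0.02 0.49 0 0; 0 0 0.4 0; 0 0 0 0; 0 0 0 0"

```text
time: 39.35
ee_pos: [0.4945, -0.4475, 0.1235]
orientation: [-179.9, 0.1, -0.1]
force: [-0.5, -0.0, -0.3]
gripper_width: 0.0853
grasp_force: 0.0
```

Call:
move_arm:
  rows: "0 0 0 0; 0 0 0 0; 0 0 0.6 0; 0 0 0.6 0; 0 0 0.6 0"

```text
time: 39.77
ee_pos: [0.4961, -0.4476, 0.0709]
orientation: [180.0, -0.1, 0.0]
force: [0.4, 0.5, 0.4]
gripper_width: 0.0856
grasp_force: 0.0
```

Call:
move_arm:
  rows: "0 0 0.5 0; 0 0 0.3 0; 0 0 0 0; 0 0 0 0; 0 0 0 0"

```text
time: 40.18
ee_pos: [0.4958, -0.4486, 0.0477]
orientation: [179.9, -0.1, -0.0]
force: [0.0, -0.3, 1.0]
gripper_width: 0.0853
grasp_force: 0.0
```

```bash
python3 go.py 496 -446 74 0
```

```text
t 40.2 at [ 495.8 -448.6   77.1] [ 1.799e+02 -1.000e-01 -0.000e+00] q1,7 [ 16. -17.] w 85.3
LEG [ 496. -446.   74.    0.] n 1
    0.01 -0.09 0.1 -0
```

Call:
move_arm:
  rows: "0 -0.08 0.1 0; 0 0 0 0; 0 0 0 0; 0 0 0 0"

```text
time: 40.52
ee_pos: [0.4957, -0.4455, 0.0442]
orientation: [180.0, -0.0, -0.0]
force: [-0.0, -0.1, 1.4]
gripper_width: 0.0857
grasp_force: 0.0
```

Call:
move_arm:
  rows: "0 0 0 0; 0 0 0 0; 0 0 0 0; 0 0 0 0; 0 0 0 0"
  grip: 1
  force: 40

```text
time: 40.93
ee_pos: [0.4954, -0.4458, 0.0442]
orientation: [180.0, -0.0, 0.0]
force: [0.1, 0.0, 2.2]
gripper_width: 0.0556
grasp_force: 46.2
```

Call:
move_arm:
  rows: "0 0 -0.2 0; 0 0 -0.3 0; 0 0 -0.4 0; 0 0 -0.4 0; 0 0 -0.4 0"

```text
time: 41.35
ee_pos: [0.4954, -0.4457, 0.0965]
orientation: [180.0, -0.0, -0.0]
force: [0.1, 0.1, -1.2]
gripper_width: 0.0553
grasp_force: 45.9
```

```bash
python3 - <<'E'
from h import *
t=get_image("top");s=get_image("scene")
c=cv2.resize(t["frame"][150:262,390:510],(400,373),interpolation=2);d=cv2.resize(s["frame"][130:242,120:240],(400,373),interpolation=2)
cv2.imwrite("pics/v3.png",np.hstack([c,d]))
E
python3 go.py 496 -446 124 0
```

```text
t 41.5 at [ 496.5 -447.2  127.4] [179.8  -0.2  -0. ] q1,7 [ 14. -20.] w 55.7
LEG [ 496. -446.  124.    0.] n 1
    -0.02 -0.04 0.11 -0
```

View pics/v3.png

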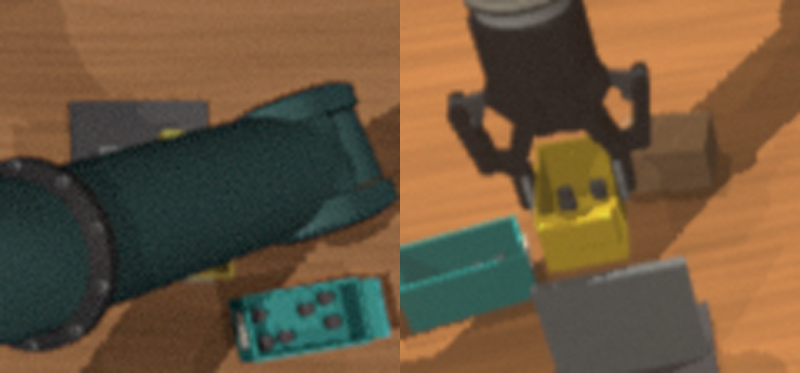

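```bash
python3 go.py 440 -440 150 0 598 -12 150 0
```

```text
t 41.5 at [ 496.5 -447.2  127.4] [179.8  -0.2  -0. ] q1,7 [ 14. -20.] w 55.7
LEG [ 440. -440.  150.    0.] n 3
    -0.63 -0.08 -0.25 -0; -0.63 -0.08 -0.25 -0; -0.62 -0.08 -0.25 -0
LEG [598. -12. 150.   0.] n 16
    0.33 -0.89 -0 -0; 0.33 -0.89 -0 -0; 0.33 -0.9 -0 -0; 0.32 -0.89 -0 -0; 0.33 -0.89 -0 -0
    0.33 -0.89 -0 -0; 0.33 -0.89 -0 -0; 0.33 -0.89 -0 -0; 0.33 -0.9 -0 -0; 0.32 -0.89 -0 -0
    0.33 -0.89 -0 -0; 0.33 -0.89 -0 -0; 0.33 -0.89 -0 -0; 0.33 -0.89 -0 -0; 0.33 -0.9 -0 -0
    0.33 -0.89 -0 -0
```

Call:
move_arm:
  rows: "-0.3 0 -0.25 0; -0.6 -0.04 -0.25 0; -0.6 -0.1 -0.25 0; -0.35 -0.2 0 0; 0 -0.5 0 0"

```text
time: 41.87
ee_pos: [0.435, -0.4227, 0.1184]
orientation: [179.9, 0.1, -0.4]
force: [-0.9, -0.6, -0.4]
gripper_width: 0.0551
grasp_force: 45.9
```

Call:
move_arm:
  rows: "0.2 -0.8 0 0; 0.33 -0.8 0 0; 0.33 -0.8 0 0; 0.33 -0.8 0 0; 0.33 -0.8 0 0"

```text
time: 42.28
ee_pos: [0.4856, -0.2976, 0.117]
orientation: [-179.9, 0.0, 0.0]
force: [0.7, 0.6, -0.7]
gripper_width: 0.0551
grasp_force: 45.9
```

Call:
move_arm:
  rows: "0.33 -0.8 0 0; 0.33 -0.8 0 0; 0.33 -0.8 0 0; 0.33 -0.8 0 0; 0.33 -0.8 0 0"

```text
time: 42.7
ee_pos: [0.5349, -0.1776, 0.117]
orientation: [-179.9, 0.1, 0.0]
force: [0.1, 0.4, -0.6]
gripper_width: 0.0553
grasp_force: 45.9
```

```bash
python3 go.py 598 -12 150 0
```

```text
t 42.7 at [ 534.9 -177.6  146.4] [-1.799e+02  1.000e-01  0.000e+00] q1,7 [-14. -40.] w 55.3
LEG [598. -12. 150.   0.] n 6
    0.35 -0.92 -0.02 0; 0.35 -0.92 -0.02 0; 0.35 -0.92 -0.02 0; 0.36 -0.92 -0.02 0; 0.35 -0.92 -0.02 0
    0.35 -0.92 -0.02 0
```

Call:
move_arm:
  rows: "0.35 -0.9 0 0; 0.35 -0.9 0 0; 0.35 -0.9 0 0; 0.35 -0.9 0 0; 0.35 -0.9 0 0"

```text
time: 43.12
ee_pos: [0.5871, -0.0424, 0.117]
orientation: [-179.9, 0.1, 0.1]
force: [0.3, -0.4, -0.9]
gripper_width: 0.0554
grasp_force: 45.9
```

Call:
move_arm:
  rows: "0.2 -0.5 0 0; 0.1 -0.2 0 0; 0 0 0 0; 0 0 0 0; 0 0 0 0"

```text
time: 43.53
ee_pos: [0.5956, -0.0262, 0.1175]
orientation: [179.9, 0.0, -0.2]
force: [0.1, 0.6, -1.4]
gripper_width: 0.0554
grasp_force: 45.9
```

Call:
move_arm:
  rows: "0 0 0.4 0; 0 0 0.7 0; 0 0 0.7 0; 0 0 0.7 0; 0 0 0.4 0"

```text
time: 43.95
ee_pos: [0.5945, -0.0254, 0.0278]
orientation: [180.0, 0.2, -0.1]
force: [0.0, -0.4, -0.2]
gripper_width: 0.0554
grasp_force: 45.9
```

Call:
move_arm:
  rows: "0 0 0 0; 0 0 0 0; 0 0 0 0; 0 0 0 0; 0 0 0 0"

```text
time: 44.37
ee_pos: [0.5974, -0.0244, 0.0314]
orientation: [180.0, -0.1, -0.0]
force: [-1.1, -0.9, -1.8]
gripper_width: 0.0557
grasp_force: 45.9
```

```bash
python3 go.py 598 -12 30 0
```

```text
t 44.4 at [597.4 -24.4  60.8] [ 1.8e+02 -1.0e-01 -0.0e+00] q1,7 [-25. -50.] w 55.7
LEG [598. -12.  30.   0.] n 2
    0.01 -0.21 0.51 -0; 0.01 -0.2 0.52 -0
```

Call:
move_arm:
  rows: "0 -0.2 0.3 0; 0 -0.2 0.4 0; 0 0 0.4 0; 0 0 0 0; 0 0 0 0"

```text
time: 44.78
ee_pos: [0.5958, -0.0116, -0.0041]
orientation: [-180.0, 0.1, 0.0]
force: [0.1, 0.6, -0.5]
gripper_width: 0.0553
grasp_force: 46.7
```

Call:
move_arm:
  rows: "0 0 0.05 0; 0 0 0.05 0; 0 0 0 0; 0 0 0 0; 0 0 0 0"

```text
time: 45.2
ee_pos: [0.5961, -0.0124, -0.0051]
orientation: [-180.0, 0.0, -0.0]
force: [-2.1, 0.5, 5.3]
gripper_width: 0.0553
grasp_force: 47.5
```

```bash
python3 go.py 598 -12 22.6 0
```

```text
t 45.2 at [596.1 -12.4  24.3] [-180.    0.   -0.] q1,7 [-24. -48.] w 55.3
LEG [598.  -12.   22.6   0. ] n 1
    0.06 -0.01 0.06 -0
```

Call:
move_arm:
  rows: "0 0 0 0; 0 0 0 0; 0 0 0 0; 0 0 0 0; 0 0 0 0"
  grip: -0.75

```text
time: 45.62
ee_pos: [0.5966, -0.0123, -0.0058]
orientation: [180.0, 0.0, -0.0]
force: [0.9, 0.1, 0.6]
gripper_width: 0.0746
grasp_force: 0.0
```

Call:
move_arm:
  rows: "0 0 -0.4 0; 0 0 -1 0; 0 0 -1 0; 0 0 -1 0; 0 0 -1 0"

```text
time: 46.03
ee_pos: [0.5962, -0.0125, 0.1283]
orientation: [180.0, 0.0, -0.0]
force: [1.7, -0.3, -0.1]
gripper_width: 0.0746
grasp_force: 0.0
```

Call:
move_arm:
  rows: "0 1 0 0; 0 1 0 0; 0 1 0 0; 0 1 0 0; 0 1 0 0"

```text
time: 46.45
ee_pos: [0.5964, -0.1635, 0.1274]
orientation: [180.0, -0.0, 0.0]
force: [0.1, -0.3, -0.2]
gripper_width: 0.0745
grasp_force: 0.0
```

Call:
move_arm:
  rows: "0 1 0 0; 0 1 0 0; 0 1 0 0; 0 0 0 0; 0 0 0 0"

```text
time: 46.87
ee_pos: [0.5956, -0.2555, 0.1275]
orientation: [179.9, -0.0, -0.3]
force: [1.3, 0.4, 0.2]
gripper_width: 0.0744
grasp_force: 0.0
```

```bash
python3 - <<'E'
from h import *
t=get_image("top");s=get_image("scene")
for p in plates(t,z=.014,roi=(170,145,420,265)): print(p[1:])
print(blob(t,(25,120,90),(35,255,255),.054,(190,140,400,265))[2:])
K=blob(t,(0,150,60),(8,255,255),.05,(190,220,320,260));print("bar",K[2:])
c=cv2.resize(t["frame"][140:270,180:330],(400,347),interpolation=2);d=cv2.resize(s["frame"][140:270,300:450],(400,347),interpolation=2)
cv2.imwrite("pics/v4.png",np.hstack([c,d]))
E
```

```text
(419, -22, 109, 74, -90)
(600, 112, 71, 38, 1)
(600, 175, 71, 38, 0)
(array([628., -15.]), array([64., 57.]), 0.6, array([[596.,  14.],
       [596., -43.],
       [660., -43.],
       [660.,  14.]], dtype=float32))Traceback (most recent call last):
  File "<stdin>", line 5, in <module>
  File "h.py", line 32, in blob
    c=max(cv2.findContours(m,cv2.RETR_EXTERNAL,cv2.CHAIN_APPROX_NONE)[0],key=cv2.contourArea)
ValueError: max() iterable argument is empty
```

Call:
move_arm:
  rows: "0 1 -1 0; 0 1 0 0; 0 1 0 0; 0 1 0 0; 0 0 0 0"

```text
time: 47.38
ee_pos: [0.5952, -0.378, 0.1572]
orientation: [179.6, -0.0, -0.3]
force: [-0.8, -1.0, 0.3]
gripper_width: 0.0747
grasp_force: 0.0
```

```bash
python3 - <<'E'
from h import *
t=get_image("top");s=get_image("scene")
for p in plates(t,z=.014,roi=(170,145,420,265)): print(p[1:])
c=cv2.resize(t["frame"][140:270,180:330],(400,347),interpolation=2);d=cv2.resize(s["frame"][140:270,300:450],(400,347),interpolation=2)
cv2.imwrite("pics/v4.png",np.hstack([c,d]))
E
```

```text
(499, 175, 73, 40, 0)
(600, 112, 71, 38, 1)
(600, 176, 72, 38, 1)
```

View pics/v4.png

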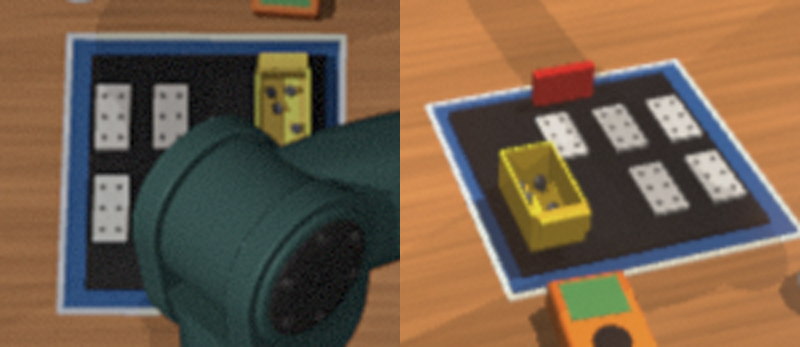

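Call:
move_arm:
  rows: "0 0 0 0; 0 0 0 0; 0 0 0 0; 0 0 0 0; 0 0 0 0"

```text
time: 47.9
ee_pos: [0.5969, -0.3706, 0.1557]
orientation: [-180.0, 0.0, 0.1]
force: [-0.3, 0.3, 0.1]
gripper_width: 0.0747
grasp_force: 0.0
```

```bash
python3 -c "
from h import *
print(sign_off())"
```

```text
the job is handed in; nothing more can be done
None
```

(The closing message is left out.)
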